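Set the batch coder to the orange format and stamp the card

ROBOT

A 6-joint arm with a two-finger parallel gripper is mounted at the origin on the work surface. World frame = base frame: x ahead of the robot, y to its left, z up, the work surface at z = 0. Lengths are in m, angles in rad, forces in N, time in s.
With the tool pointing down it reaches from about 0.375 to 0.9 m from the base axis. Payload 3.1 kg.
Tool frame: the origin (TCP) lies at the very end of the fingers, on their centre line; the grasp point (between the pads) lies 19 mm behind it (manip.grasp_offset is the distance from the TCP to the grasp point, in m); y points along the fingers, z is the direction in which the jaws open and shut, and the axes are right-handed (so a half turn about y gives the same grasp; the last joint's range is limited). The gripper opens to 85 mm and grips with 20 to 120 N. Pads are 22 mm wide; open, the fingers measure 114 mm over their backs; the gripper's body (76 mm by 85 mm) begins 54 mm behind the grasp point. The pads swing forward as they close: fully open they stand 13 mm farther back than shut.
Start: joints at [-0.178, 0.527, 1.433, -0, 1.181, -0.178], TCP at [0.625, 0, 0.231] pointing down, gripper open.
Joint ranges: [-3.08, 3.08], [-0.75, 2.2], [0.22, 2.44], [-1.43, 4.57], [0, 2.65], [-2.85, 2.85]. Speed limits (rad/s): [2.79, 2.79, 3.14, 3.14, 3.14, 3.14].

INTERFACE

Orientations are given as a unit quaternion [x, y, z, w].
In Python, from station import manip gives the robot as it stands.
- The arm moves only by the tool apply_moves, never from a script. Its argument "motion" is a list of rows, each a list of 5 numbers: the finger opening in mm, from 0 to 85.4, then the shift along the tool's x, y, z in units of 30 mm (1.0 is 30 mm), then the turn about the tool's y in units of 10 degrees (1.0 is 10 degrees). In form: [[fingers, x, y, z, twist], ...]. A call has 1 to 12 rows; each row is the pose to reach, as a shift and turn from the pose commanded when the call began, along the tool's axes at that moment; what a row does not reach only later rows make up. A row lasts 1/8 s, in which the tool goes at most 62.5 mm and 10.7 degrees, less where a joint would pass 70% of its speed; a pose out of reach is approached as far as the arm can. A call with a gripper value outside its range is refused whole. The fingers move at their own pace and stop on an object; "squeeze" is the grip in N (left out, the last holds). Time passes only in rows, so rows that repeat a pose let the fingers close. It gives the time, the measured TCP pose, the force and the opening at its end, in the units of the state.
- manip.sense(): the state, without advancing time (a new reading comes with each control period).
- manip.snapshot(name): name is "scene" or "side" or "wrist"; returns the picture (420x560x3 uint8, red, green, blue); there is no depth.
- manip.get_calibration(name): a dict with "intrinsics" (3x3 intrinsics, pixels), "extrinsics" (4x4, takes a point from camera to world coordinates). Camera axes: x right, y up, looking along -z (the intrinsics and any distortion apply to the point x, -y, -z); pixel columns grow to the right and rows downward; lengths in m; the calibration is good to about 2 mm. A picture is of the moment at which its call begins: read the wrist's pose just before it. get_calibration takes no time and is no camera call; for the wrist camera it gives the pose at the moment of the call.
- manip.sign_off(): hands the job in, once; it reports no verdict.
The state is a dict: "t": time; "q": joint angles; "qd": joint speeds; "tau": joint torques, N m; "tcp_pos": TCP position; "tool_rot": TCP orientation; "force": force on the tool from outside, world axes, zero at the start; "ft_torque": the same for the moment, N m; "finger_gap": opening from 0.0 (shut) to 1.0 (fully open).
Only numpy, scipy, OpenCV 4.12 (cv2) and the standard library are available. Lean on these libraries where they do the work, as an engineer would, in place of code of your own. Each camera call takes 0.05 s, during which the arm holds its last target.

TASK

The blister card in the hand coder holds orange capsules: pull the black selector knob out, turn it to the orange mark and let it snap fully home in the notch there. Only then press the red stamp plunger all the way down to its stop and let it rise again. Leave everything else on the bench where it is.

Things in the scene. Friction and masses are not known exactly. Their poses are not given: they have to be found in the camera images.
- coder: The white hand coder, fixed. Origin: centre of its underside; x from front (knob, robot's side) to back (column), y left, z up. Slab 310 x 250 mm (x -160 to 150), 30 high. Grey panel 124 mm along its slope, 150 wide, rises 35 deg to the back. The arm over the card: x 30 to 145, 70 wide, top 205 high.
- coder_panel (a point): Where the knob's axis meets the sloping panel. A fixed steel ring (58 mm across, 10 mm high) lies around it, with a wide park notch and one 8 mm notch (play +-0.045 rad) near each mark. The ring was clamped by hand: notches lie up to 0.22 rad either side of their marks, both the same way, and must be felt for.
- selector_grip (a point): Centre of the knob's black bar grip, on its axis, 38 mm off the panel when home. Bar: 15 mm thick (this frame's y), 40 long (x), 38 high (z: 16 to 54 mm off the panel when home), on a 38 mm collar. The frame moves with the knob: z is its axis, outward, tilted 35 deg from vertical to the coder's front; x points where the yellow pointer points.
- selector_pointer (a point): Tip of the yellow pointer pin: 6 mm square, radial, 37 mm from the axis, 6 mm off the panel when home. It lies in a notch of the steel ring when the knob is home and rides on top of the ring between notches.
- selector_pull (a joint): How far the sprung knob is pulled out, m: 0 home in a notch, about 0.0065 pin resting on top of the ring, 0.013 end stop. The pin clears the ring above 0.0075. Spring 6 N at 0, 11 N at 0.012. Over a notch and free to slide, it snaps home; elsewhere it stays out.
- selector (a joint): Turn of the knob, rad, about its outward axis (positive anticlockwise, looking at its face). Starts near 0 in the park notch, pointer uphill; marks at +1.22 and -1.22; stops at +-1.6. Held by a little friction, so it does not turn by itself; cannot leave a notch without being pulled.
- orange_mark: Orange half-round stud, 18 mm across, on the panel 50 mm from the knob's axis, at +1.22 or -1.22 rad of knob turn (coder's left or right); swaps places with the blue one. Origin at its centre, on the panel's surface. To be seen only: it cannot be felt.
- stamp_top (a point): Centre of the top of the red stamp plunger head, 42 mm across, on the coder's arm 140 mm behind and 175 mm above coder_panel when up. It is pressed straight down.
- blue_mark: Blue half-round stud, the same, at the other of the two places.
- stamp (a joint): How far the plunger is pressed down, m: 0 up, 0.012 at its stop. The spring returns it; 3 N to start, 9 N at the stop.
- jar_mid (a point): Bystander: centre of a loose amber jar, 46 mm across and 85 mm high, beside the coder.
- pill_cup_mid (a point): Bystander: centre of a loose small white cup, 48 mm across and 45 mm high, standing on the coder's slab to the right of the column.
- carton_mid (a point): Bystander: centre of a loose white and orange carton, 110 x 55 x 28 mm, right of the coder.
- tape_mid (a point): Bystander: centre of a loose roll of clear tape lying flat, 80 mm across and 24 mm high, left of the coder.
- spatula_grip (a point): Bystander: handle of a loose spatula, 190 mm long, lying left of the coder.
- tally_mid (a point): Bystander: centre of a loose steel tally counter, 44 mm across and 31 mm high, right of the coder.

How it is judged:
By the outcome, as a careful person would: the job done as asked, in the order asked, and still so for the second after the job is handed in, with the robot touching nothing.
It also fails if it takes over 51 s, if anything falls off the work surface, if the arm or the gripper's body presses on something with over 40 N, if the wrist force passes 120 N, or if a joint passes its speed limit or range.

## Working session

There is one attempt and no reset: what is moved stays moved. The work goes in short steps, Python scripts to look and compute and a tool call to move; the robot and the scene stay as the last step left them, time stands still between calls to the robot, and variables do not carry over. Pictures are saved under pics/ and viewed, and the job is handed in when it is done.

Besides the shell and the picture viewer there is one more tool, called after "Request:" as name(argument=value, ...) on one line, values as JSON. apply_moves: Moves the arm, as the interface text tells. Its arguments: {"type":"object","properties":{"motion":{"type":"array"},"squeeze":{"type":"number"}},"required":["motion"]}

```bash
ls; mkdir -p pics; python3 - <<'E'
from station import manip
import cv2,numpy as np
np.set_printoptions(precision=4,suppress=True)
print(manip.sense(), manip.grasp_offset)
for n in ["scene","side","wrist"]:
    c=manip.get_calibration(n); print(n,np.array(c["intrinsics"]),np.array(c["extrinsics"]),[k for k in c])
    cv2.imwrite(f"pics/a_{n}.png",cv2.cvtColor(manip.snapshot(n),cv2.COLOR_RGB2BGR))
E
```

```text
pics
{'t': 0.0, 'q': array([-0.1785,  0.5285,  1.4339,  0.    ,  1.1814, -0.1785]), 'qd': array([ 0.0003, -0.001 , -0.0005, -0.    , -0.0021, -0.0025]), 'tau': array([  0.0003, -44.2344, -17.8025,  -0.0002,   0.0084,   0.    ]), 'tcp_pos': array([0.6243, 0.0002, 0.2303]), 'tool_rot': array([-0.5005,  0.5007, -0.4993,  0.4996]), 'force': array([-0.0886, -0.1477,  0.0073]), 'ft_torque': array([-0.0301, -0.0547, -0.0635]), 'finger_gap': 0.9979513109757145} 0.0187
scene [[456.054    0.     282.272 ]
 [  0.     456.054  201.3142]
 [  0.       0.       1.    ]] [[ 0.6747 -0.5063  0.537   1.0897]
 [ 0.738   0.4692 -0.4849 -0.4281]
 [-0.0065  0.7235  0.6903  0.8521]
 [ 0.      0.      0.      1.    ]] ['intrinsics', 'extrinsics']
side [[403.8066   0.     275.1464]
 [  0.     403.8066 207.8755]
 [  0.       0.       1.    ]] [[-0.9     0.2939 -0.322   0.3248]
 [-0.4359 -0.6166  0.6556  0.6025]
 [-0.0059  0.7303  0.6831  0.7122]
 [ 0.      0.      0.      1.    ]] ['intrinsics', 'extrinsics']
wrist [[329.8029   0.     280.8881]
 [  0.     329.8029 207.7692]
 [  0.       0.       1.    ]] [[ 1.     -0.001   0.0021  0.6236]
 [ 0.0003  0.9545  0.2984  0.0764]
 [-0.0023 -0.2984  0.9544  0.3721]
 [ 0.      0.      0.      1.    ]] ['intrinsics', 'extrinsics']
```

View pics/a_scene.png

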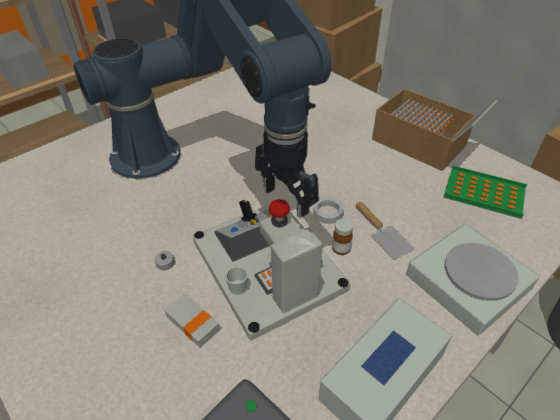

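View pics/a_side.png

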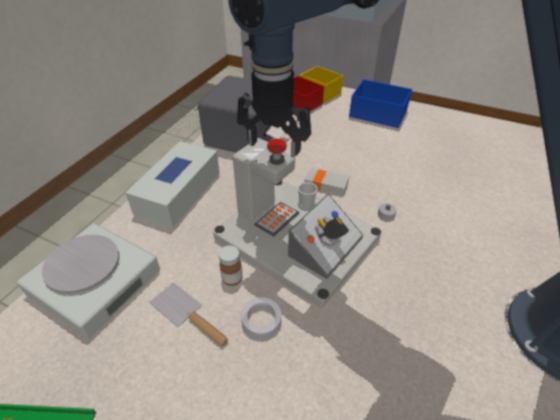

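View pics/a_wrist.png

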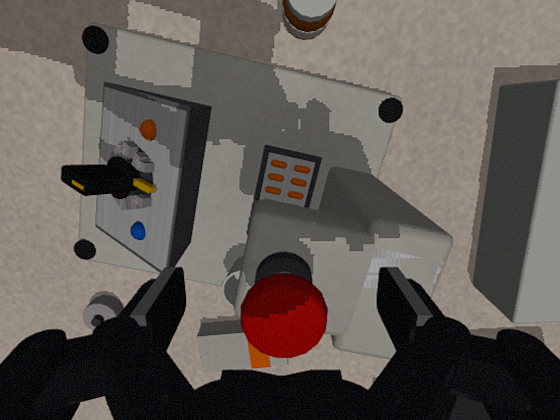

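Wrist view: orange stud near (148,129) (coder's left), blue (138,231), yellow pointer (143,186), red head (285,315). The side view shows orange (310,239), blue (335,214) and red (277,146). Next I triangulate these.

```bash
cat > h.py <<'E'
import cv2,numpy as np
np.set_printoptions(precision=4,suppress=True)
def ray(c,u,v):
    K=np.array(c["intrinsics"]);E=np.array(c["extrinsics"])
    d=np.linalg.inv(K)@[u,v,1]; d=E[:3,:3]@[d[0],-d[1],-d[2]]
    return E[:3,3],d/np.linalg.norm(d)
def proj(c,p):
    K=np.array(c["intrinsics"]);E=np.array(c["extrinsics"])
    q=E[:3,:3].T@(np.asarray(p)-E[:3,3]); q=K@[q[0],-q[1],-q[2]]; return q[:2]/q[2]
def tri(rs):
    A=sum(np.eye(3)-np.outer(d,d) for o,d in rs); b=sum((np.eye(3)-np.outer(d,d))@o for o,d in rs)
    p=np.linalg.solve(A,b); return p,[np.linalg.norm((np.eye(3)-np.outer(d,d))@(p-o))*1e3 for o,d in rs]
def plane(c,u,v,z):
    o,d=ray(c,u,v); return o+d*(z-o[2])/d[2]
def blob(img,color,roi=None,bgr=True):
    h=cv2.cvtColor(img,cv2.COLOR_BGR2HSV)
    r={'blue':[(100,120,60),(125,255,255)],'orange':[(4,150,100),(16,255,255)],'yellow':[(20,130,80),(34,255,255)],'red':[(0,180,60),(3,255,255)]}[color]
    m=cv2.inRange(h,*map(np.array,r))
    if color=='red': m|=cv2.inRange(h,np.array((174,180,60)),np.array((180,255,255)))
    if roi: k=np.zeros_like(m);k[roi[1]:roi[3],roi[0]:roi[2]]=1;m=m*k
    n,l,s,ce=cv2.connectedComponentsWithStats(m)
    o=sorted([(int(s[i,4]),ce[i].round(1).tolist(),s[i,:4].tolist()) for i in range(1,n) if s[i,4]>4],reverse=True)
    return o[:4]
E
python3 - <<'E'
from h import *
from station import manip
for n,roi in dict(scene=(180,180,340,320),side=(200,120,400,290),wrist=(60,80,380,370)).items():
    im=cv2.imread(f"pics/a_{n}.png")
    for c in ['blue','orange','yellow','red']: print(n,c,blob(im,c,roi))
E
```

```text
scene blue [(23, [233.8, 229.2], [231, 227, 7, 5])]
scene orange [(106, [202.0, 315.8], [192, 310, 19, 10]), (14, [269.0, 272.5], [267, 270, 5, 6]), (14, [268.8, 283.1], [267, 281, 5, 5]), (12, [263.3, 275.1], [262, 273, 4, 5])]
scene yellow [(18, [253.2, 221.3], [251, 220, 5, 4])]
scene red [(275, [278.6, 208.0], [269, 200, 20, 17])]
side blue [(136, [387.6, 122.1], [367, 120, 33, 7]), (19, [334.2, 213.8], [332, 212, 5, 5])]
side orange [(123, [318.7, 177.7], [313, 170, 12, 20]), (25, [310.0, 238.8], [308, 236, 5, 6]), (6, [289.7, 209.8], [288, 209, 4, 3]), (6, [286.0, 213.2], [285, 212, 3, 3])]
side yellow [(31, [321.7, 222.7], [319, 219, 7, 8]), (15, [338.3, 220.4], [336, 218, 6, 6])]
side red [(164, [276.4, 145.0], [269, 140, 16, 12])]
wrist blue [(205, [137.8, 230.7], [131, 222, 14, 18])]
wrist orange [(355, [257.9, 357.4], [248, 341, 23, 27]), (171, [147.7, 128.0], [141, 121, 15, 15]), (66, [275.4, 176.7], [269, 174, 14, 7]), (65, [301.8, 168.6], [295, 165, 14, 8])]
wrist yellow [(165, [143.7, 186.3], [133, 179, 23, 14]), (50, [77.4, 184.6], [72, 180, 12, 10])]
wrist red [(5439, [283.7, 316.4], [241, 274, 86, 84])]
```

```bash
python3 - <<'E'
from h import *
from station import manip
C={n:manip.get_calibration(n) for n in ["scene","side","wrist"]}
R=lambda n,u,v:ray(C[n],u,v)
B,e=tri([R('wrist',137.8,230.7),R('side',334.2,213.8),R('scene',233.8,229.2)]);print('blue',B,e)
print(tri([R('wrist',137.8,230.7),R('side',334.2,213.8)]))
O,e=tri([R('wrist',147.7,128),R('side',310,238.8)]);print('orange',O,e)
S,e=tri([R('wrist',283.7,316.4),R('side',276.4,145)]);print('red ws',S,e)
S,e=tri([R('wrist',283.7,316.4),R('side',276.4,145),R('scene',278.6,208)]);print('red',S,e)
# feet discs
im=cv2.imread("pics/a_wrist.png");g=im.max(2)
for (u,v) in [(95,40),(390,110),(85,250)]:
    m=(g[v-20:v+20,u-20:u+20]<45).astype(np.uint8);n,l,s,ce=cv2.connectedComponentsWithStats(m);i=1+s[1:,4].argmax()
    c=ce[i]+[u-20,v-20];print(c,s[i],plane(C['wrist'],*c,0.03))
im=cv2.imread("pics/a_scene.png");g=im.max(2)
for (u,v) in [(199,235),(253,327),(343,284)]:
    m=(g[v-10:v+10,u-10:u+10]<60).astype(np.uint8);n,l,s,ce=cv2.connectedComponentsWithStats(m);i=1+s[1:,4].argmax()
    c=ce[i]+[u-10,v-10];print('sc',c,s[i],plane(C['scene'],*c,0.03))
E
```

```text
blue [ 0.4908 -0.0349  0.0893] [np.float64(0.8111808181567459), np.float64(0.9144464908677198), np.float64(1.6703657572390398)]
(array([ 0.4916, -0.0342,  0.0895]), [np.float64(0.014386989336099415), np.float64(0.01438698933611273)])
orange [0.5116 0.0578 0.0888] [np.float64(0.17596780419833197), np.float64(0.1759678041982548)]
red ws [ 0.6244 -0.015   0.2449] [np.float64(0.3504251011280069), np.float64(0.35042510112816333)]
red [ 0.6248 -0.0172  0.2429] [np.float64(0.8598343396090439), np.float64(0.7580872693666377), np.float64(0.594434392526294)]
[94.9806 39.4208] [  7   6  27  28 568] [0.4484 0.1348 0.03  ]
[390.1776 109.8618] [  9   8  24  25 456] [0.7316 0.0715 0.03  ]
[ 84.4843 249.2327] [  9  10  22  19 318] [ 0.4004 -0.08    0.03  ]
sc [198.6818 234.4318] [ 6  7  9  6 44] [ 0.398  -0.0783  0.03  ]
sc [253.3409 326.5682] [ 5  5 11 10 88] [ 0.6818 -0.142   0.03  ]
sc [342.5362 282.058 ] [ 5  4 10  9 69] [0.7302 0.073  0.03  ]
```

```bash
python3 - <<'E'
import cv2
im=cv2.imread("pics/a_wrist.png")[70:280,50:330];cv2.imwrite("pics/a_wz.png",cv2.resize(im,None,fx=2.8,fy=2.8,interpolation=2))
im=cv2.imread("pics/a_side.png")[120:300,200:400];cv2.imwrite("pics/a_sz.png",cv2.resize(im,None,fx=3.3,fy=3.3,interpolation=2))
E
```

```text
(no output)
```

View pics/a_wz.png

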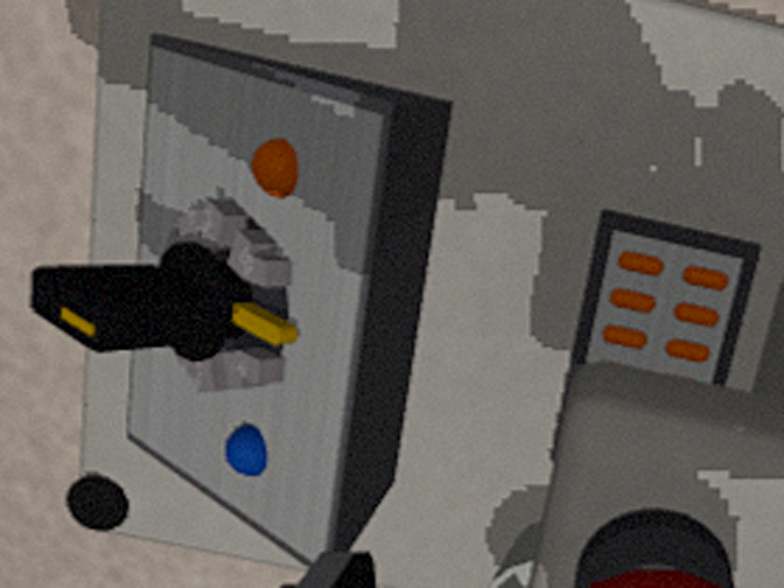

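View pics/a_sz.png

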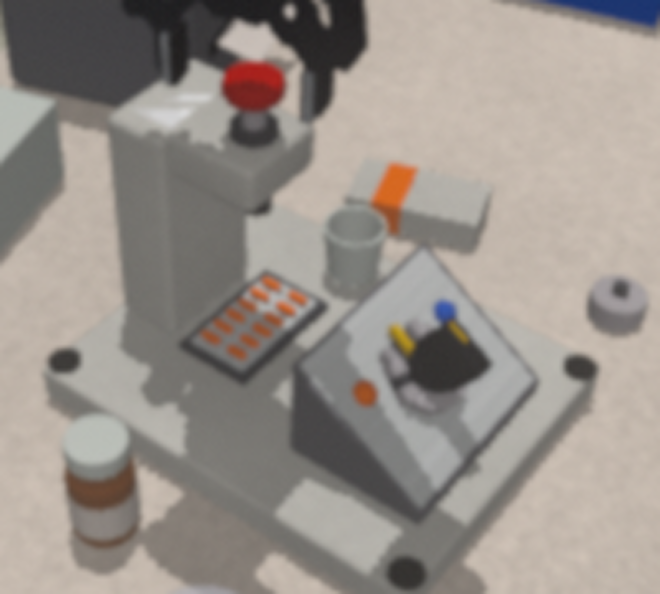

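```bash
cat >> h.py <<'E'
from scipy.spatial.transform import Rotation as Ro
yaw=-0.219
P=np.array([.4895,.0145,.0767])
cx=np.array([np.cos(yaw),np.sin(yaw),0]);cy=np.array([-np.sin(yaw),np.cos(yaw),0]);cz=np.array([0,0,1.])
a=np.radians(35);n=-np.sin(a)*cx+np.cos(a)*cz;up=np.cos(a)*cx+np.sin(a)*cz
def plan(s,tgt,jaw=None):
    """shift in 30mm units in tool axes, and twist (10deg) to bring tool z to +-jaw"""
    R=Ro.from_quat(s['tool_rot']).as_matrix()
    sh=R.T@(np.asarray(tgt)-s['tcp_pos'])/0.03
    out=[sh]
    if jaw is not None:
        for sg in (1,-1):
            d=R.T@(sg*np.asarray(jaw)); out.append(np.degrees(np.arctan2(d[0],d[2]))/10)
    return out
E
python3 - <<'E'
from h import *
from station import manip
s=manip.sense();print(Ro.from_quat(s['tool_rot']).as_matrix())
C={n:manip.get_calibration(n) for n in ["scene","side","wrist"]}
p,e=tri([ray(C['wrist'],77.4,184.6),ray(C['side'],338.3,220.4)]);print('stripe',p,e,(p-P)@n,(p-P)@up,(p-P)@cy)
p,e=tri([ray(C['wrist'],143.7,186.3),ray(C['side'],321.7,222.7)]);print('ptr',p,e,(p-P)@n,(p-P)@up,(p-P)@cy)
G=P+.038*n;print(G,P+.14*cx+[0,0,.175])
print(plan(s,G+[0,0,.006-.0187+.06],cy))
E
```

```text
[[ 0.     -0.0017  1.    ]
 [-1.      0.0003  0.    ]
 [-0.0003 -1.     -0.0017]]
stripe [0.4675 0.0181 0.1262] [np.float64(0.13207704679599855), np.float64(0.13207704679594734)] 0.05334951741969488 0.010138175098892335 -0.0013167749390003139
ptr [0.5048 0.0092 0.0953] [np.float64(0.13205855600689106), np.float64(0.1320585560068686)] 0.006015537384630211 0.023846611587041832 -0.0018006543861288089
[0.4682 0.0192 0.1078] [ 0.6262 -0.0159  0.2517]
[array([-0.636 ,  2.5233, -5.2029]), np.float64(-7.745114766169484), np.float64(10.254885233830517)]
```

Request:
apply_moves(motion=[[85,0,-1.4,0,0],[85,-0.1,-1.4,-1.5,-1],[60,-0.3,-1.4,-3.2,-2],[50,-0.6,-1,-5.2,-3],[50,-0.64,0,-5.2,-4],[50,-0.64,1.0,-5.2,-5],[50,-0.64,2.0,-5.2,-6],[50,-0.64,2.2,-5.2,-7],[50,-0.64,2.2,-5.2,-7.75],[50,-0.64,2.2,-5.2,-7.75]])

```text
t: 1.4
tcp_pos: [0.4689, 0.0193, 0.1651]
tool_rot: [-0.703, 0.078, -0.077, 0.703]
force: [-0.7, -0.0, -0.3]
finger_gap: 0.585
```

```bash
python3 - <<'E'
from h import *
from station import manip
s=manip.sense();print(s['t'],s['tcp_pos'],s['force'],s['finger_gap'],s['q'])
C=manip.get_calibration("wrist")
im=cv2.cvtColor(manip.snapshot("wrist"),cv2.COLOR_RGB2BGR)
for c in ['blue','orange','yellow']: print(c,blob(im,c))
G=P+.038*n
for q in (P+.054*n+.020*up,P+.054*n-.02*up,P+.006*n+.037*up): u=proj(C,q).astype(int);print(u);cv2.circle(im,tuple(map(int,u)),3,(0,255,0),-1)
cv2.imwrite("pics/b.png",im)
print(plan(s,G+[0,0,.006-.0187],cy))
E
```

```text
1.4 [0.4689 0.0193 0.1651] [-0.6517 -0.033  -0.2697] 0.585076774828245 [-0.1978  0.426   1.8825  0.      0.8337 -1.5489]
blue [(120, [211.9, 256.3], [205, 251, 20, 16])]
orange [(79, [257.5, 347.4], [255, 341, 6, 14]), (76, [243.3, 347.6], [241, 341, 6, 14]), (61, [337.6, 257.6], [331, 253, 19, 15]), (50, [271.5, 347.1], [269, 341, 6, 14])]
yellow [(226, [278.8, 273.4], [275, 261, 9, 27]), (141, [278.2, 237.5], [276, 224, 6, 27])]
[280 256]
[280 191]
[281 291]
[array([-0.0194,  2.331 , -0.0053]), np.float64(-0.004117009444984134), np.float64(17.995882990555014)]
```

View pics/b.png

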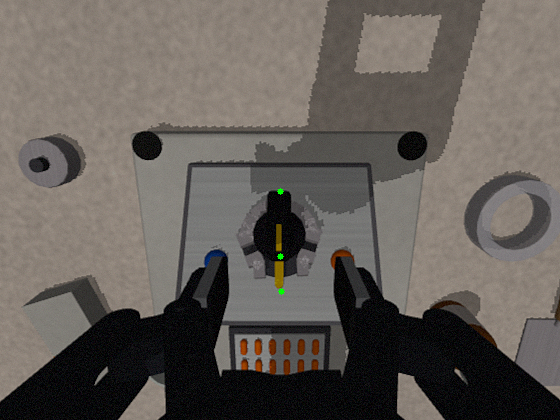

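```bash
python3 - <<'E'
import cv2
im=cv2.imread("pics/b.png")[170:310,190:370];im=cv2.convertScaleAbs(im,alpha=1.5);cv2.imwrite("pics/b_z.png",cv2.resize(im,None,fx=4.2,fy=4.2,interpolation=2))
E
```

```text
(no output)
```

View pics/b_z.png

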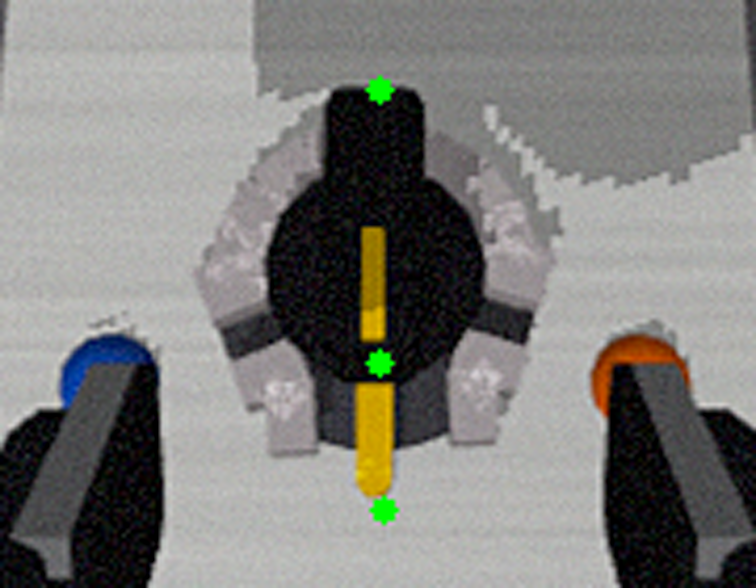

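```bash
python3 - <<'E'
from h import *
from station import manip
C=manip.get_calibration("wrist")
def on(u,v,h):
    o,d=ray(C,u,v); q=P+h*n; t=((q-o)@n)/(d@n); w=o+t*d-P; return np.array([w@up,w@cy])*1e3
for nm,x,y,h in [('Rnotch',500,320,.008),('Lnotch',250,333,.008),('parkL',318,445,.01),('parkR',450,440,.01),('tip',373,490,.006),('orange',640,375,.004),('blue',110,380,.004)]:
    w=on(190+x/4.2,170+y/4.2,h);print(nm,w,np.hypot(*w),np.arctan2(w[1],w[0]))
E
```

```text
Rnotch [ 5.3016 20.3909] 21.06885646269798 1.3164315716381059
Lnotch [  7.5306 -22.8286] 24.03864730714264 -1.2521608617750069
parkL [ 26.7905 -10.746 ] 28.86534651452373 -0.381466520523024
parkR [25.9872 11.3166] 28.344296993176812 0.4107049486379288
tip [33.8352 -1.5778] 33.871973941252236 -0.04659809038843656
orange [14.2259 44.8208] 47.02427214124877 1.2634588889051668
blue [ 15.0076 -47.3138] 49.63697184612504 -1.2636413391834578
```

Request:
apply_moves(motion=[[50,-0.03,1.2,0.02,0],[50,-0.03,2.2,0.02,0],[50,-0.03,2.2,0.02,0],[8,-0.03,2.2,0.02,0],[8,-0.03,2.2,0.02,0],[8,-0.03,2.2,0.02,0],[8,-0.03,2.2,0.02,0],[8,-0.03,2.2,0.02,0]], squeeze=60)

```text
t: 2.45
tcp_pos: [0.4688, 0.0184, 0.1009]
tool_rot: [0.704, -0.076, 0.077, -0.702]
force: [-1.9, -6.6, 3.8]
finger_gap: 0.165
```

```bash
python3 - <<'E'
from h import *
from station import manip
s=manip.sense();R=Ro.from_quat(s['tool_rot']).as_matrix();print(s['t'],s['tcp_pos'],s['force'],s['finger_gap']*85.4)
im=cv2.cvtColor(manip.snapshot("wrist"),cv2.COLOR_RGB2BGR);cv2.imwrite("pics/c.png",im)
print('n in tool units per mm',R.T@n/30, 'up',R.T@up/30,'cy',R.T@cy/30)
E
```

```text
2.45 [0.4688 0.0184 0.1009] [-1.8603 -6.6326  3.8057] 14.115399501643285
n in tool units per mm [-0.019  -0.0274 -0.    ] up [ 0.0274 -0.019  -0.0001] cy [ 0.0001 -0.0001  0.0333]
```

View pics/c.png

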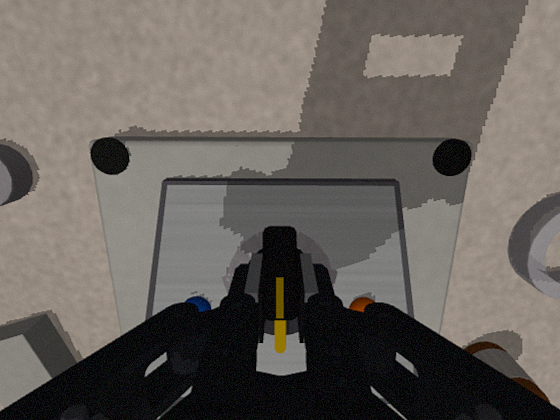

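Request:
apply_moves(motion=[[8,-0.05,-0.07,0,0],[8,-0.1,-0.14,0,0],[8,-0.15,-0.21,0,0],[8,-0.2,-0.29,0,0],[8,-0.2,-0.29,0,0],[8,-0.2,-0.29,0,0]])

```text
t: 3.25
tcp_pos: [0.4638, 0.0195, 0.1083]
tool_rot: [0.704, -0.075, 0.078, -0.702]
force: [2.2, -6.2, -10.8]
finger_gap: 0.163
```

```bash
python3 - <<'E'
from h import *
from station import manip
s=manip.sense();print(s['t'],s['tcp_pos'],s['force'],s['force']@n,s['force']@up,s['force']@cy,s['finger_gap']*85.4,(s['tcp_pos']-[.4688,.0184,.1009])@n)
im=cv2.cvtColor(manip.snapshot("wrist"),cv2.COLOR_RGB2BGR);cv2.imwrite("pics/d.png",im[200:400,150:420])
E
```

```text
3.25 [0.4638 0.0195 0.1083] [  2.2033  -6.2389 -10.7571] -10.822735777207917 -3.2980006867700875 -5.6112421938773585 13.924222276102427 0.008957697434912168
```

View pics/d.png

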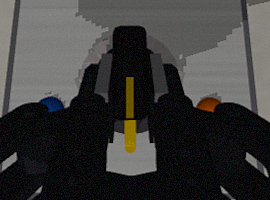

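Request:
apply_moves(motion=[[8,-0.02,-0.03,0.0,0],[8,-0.02,-0.03,0.02,-0.4],[8,-0.02,-0.03,0.04,-0.8],[8,-0.03,-0.02,0.06,-1.2],[8,-0.03,-0.02,0.08,-1.6]], squeeze=50)

```text
t: 3.92
tcp_pos: [0.4634, 0.0185, 0.1089]
tool_rot: [0.71, 0.024, -0.022, -0.703]
force: [-1.4, -24.0, -10.8]
finger_gap: 0.167
```

```bash
cat > look.py <<'E'
import sys
from h import *
from station import manip
s=manip.sense();R=Ro.from_quat(s['tool_rot']).as_matrix();f=s['force'];print(s['t'],s['tcp_pos'],'f n/up/cy',f@n,f@up,f@cy,'z',f[2],'|gap',s['finger_gap']*85.4,'torq',s['ft_torque'])
z=R[:,2];print('jaw yaw vs cy deg',np.degrees(np.arctan2(z@-cx,z@cy)))
for k in sys.argv[2:]:
    im=cv2.cvtColor(manip.snapshot(k),cv2.COLOR_RGB2BGR);cv2.imwrite(f"pics/{sys.argv[1]}_{k}.png",im)
    if k!='wrist':
        x,y,w,h=dict(side=(260,170,120,100),scene=(190,180,120,100))[k];im=cv2.resize(im[y:y+h,x:x+w],None,fx=5,fy=5,interpolation=2);cv2.imwrite(f"pics/{sys.argv[1]}_{k}z.png",im)
    else: cv2.imwrite(f"pics/{sys.argv[1]}_{k}z.png",cv2.convertScaleAbs(cv2.resize(im[160:400,120:460],None,fx=2,fy=2,interpolation=2),alpha=1.5))
E
python3 look.py e wrist side
```

```text
3.925 [0.4634 0.0185 0.1089] f n/up/cy -11.065403909238785 -2.9938094833700175 -23.722622593870195 z -10.781426807721694 |gap 14.290390981607416 torq [-5.8242  0.5426 -1.2445]
jaw yaw vs cy deg 16.256754555368456
```

View pics/e_wristz.png

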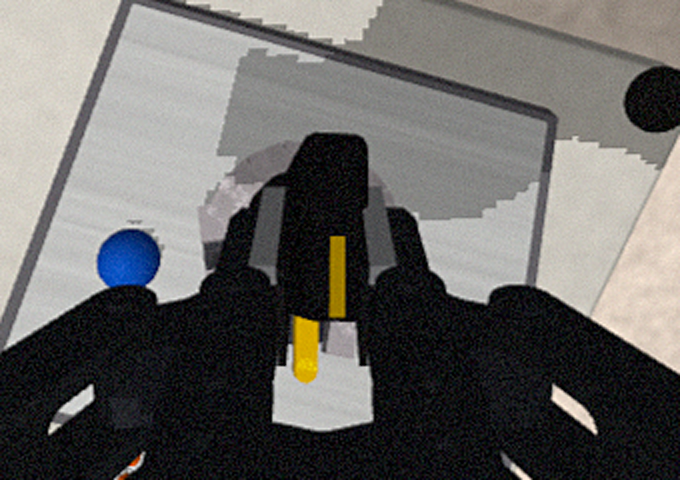

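View pics/e_sidez.png

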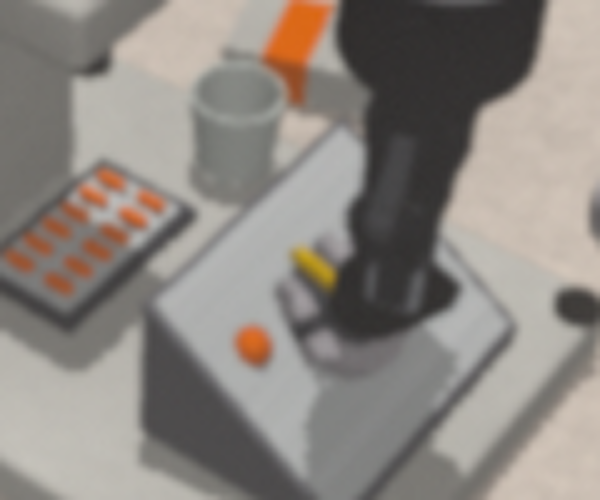

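```bash
cat >> h.py <<'E'
P=P-.0012*cy-.001*up
def onp(C,u,v,h):
    o,d=ray(C,u,v); q=P+h*n; t=((q-o)@n)/(d@n); w=o+t*d-P; return np.array([w@up,w@cy])*1e3
E
python3 - <<'E'
from h import *
from station import manip
for k,roi in (('wrist',(200,200,400,400)),('side',(260,170,380,270))):
    C=manip.get_calibration(k)
    im=cv2.imread(f"pics/e_{k}.png")
    for b in blob(im,'yellow',roi):
        for h in (.006,.0155,.064):
            w=onp(C,*b[1],h);print(k,b,h,w,np.hypot(*w),np.arctan2(w[1],w[0]))
E
```

```text
wrist (367, [272.4, 334.2], [267, 318, 13, 34]) 0.006 [26.8522  7.2205] 27.806002684445218 0.2626850351442633
wrist (367, [272.4, 334.2], [267, 318, 13, 34]) 0.0155 [26.4017  5.8475] 27.041542810365495 0.21796473521807894
wrist (367, [272.4, 334.2], [267, 318, 13, 34]) 0.064 [24.1022 -1.1618] 24.130184559198124 -0.048165773732485276
wrist (281, [288.0, 297.6], [285, 278, 7, 41]) 0.006 [ 5.6163 11.2533] 12.576906194733866 1.1078857323643245
wrist (281, [288.0, 297.6], [285, 278, 7, 41]) 0.0155 [6.2038 9.6832] 11.500050973877109 1.0010050984388135
wrist (281, [288.0, 297.6], [285, 278, 7, 41]) 0.064 [9.2031 1.6676] 9.352994691170917 0.1792521482801201
side (35, [322.8, 223.3], [319, 220, 8, 8]) 0.006 [22.2722 -1.6915] 22.336371176529042 -0.07579966874695898
side (35, [322.8, 223.3], [319, 220, 8, 8]) 0.0155 [23.7656  5.8673] 24.47911042542148 0.24204157516424507
side (35, [322.8, 223.3], [319, 220, 8, 8]) 0.064 [31.3894 44.4567] 54.42141251761907 0.9560103119769978
```

Request:
apply_moves(motion=[[8,0,-0.02,0.01,-0.4],[8,-0.01,-0.02,0.02,-0.8],[8,-0.02,-0.02,0.03,-1.2],[8,-0.03,-0.02,0.04,-1.6],[8,-0.03,-0.02,0.04,-1.6]], squeeze=40)

```text
t: 4.65
tcp_pos: [0.4631, 0.0177, 0.1097]
tool_rot: [0.701, 0.12, -0.119, -0.692]
force: [-2.6, -28.6, -11.0]
finger_gap: 0.167
```

```bash
cat >> look.py <<'E'
for k,roi in (('wrist',(200,200,400,400)),('side',(260,170,380,270))):
    if k not in sys.argv[2:]: continue
    C=manip.get_calibration(k);im=cv2.imread(f"pics/{sys.argv[1]}_{k}.png")
    for b in blob(im,'yellow',roi):
        for h in (.006,.0125,.0155):
            w=onp(C,*b[1],h);print(k,b[:2],h,w,np.hypot(*w).round(1),np.arctan2(w[1],w[0]).round(3))
E
python3 look.py f wrist side
```

```text
4.65 [0.4631 0.0177 0.1097] f n/up/cy -11.123352479706403 -3.35364501645446 -28.516739136041462 z -11.035288680422921 |gap 14.287285769044962 torq [-7.6219  0.3754 -1.8859]
jaw yaw vs cy deg 32.05438771380657
wrist (251, [267.0, 332.9]) 0.006 [24.6675 16.2348] 29.5 0.582
wrist (251, [267.0, 332.9]) 0.0125 [24.6748 14.2984] 28.5 0.525
wrist (251, [267.0, 332.9]) 0.0155 [24.6781 13.4047] 28.1 0.498
wrist (235, [294.5, 300.8]) 0.006 [ 1.7562 22.9818] 23.0 1.495
wrist (235, [294.5, 300.8]) 0.0125 [ 2.5453 20.8152] 21.0 1.449
wrist (235, [294.5, 300.8]) 0.0155 [ 2.9094 19.8153] 20.0 1.425
side (34, [322.3, 225.3]) 0.006 [20.0036  2.8817] 20.2 0.143
side (34, [322.3, 225.3]) 0.0125 [21.047   8.0097] 22.5 0.364
side (34, [322.3, 225.3]) 0.0155 [21.5286 10.3765] 23.9 0.449
```

View pics/f_wristz.png

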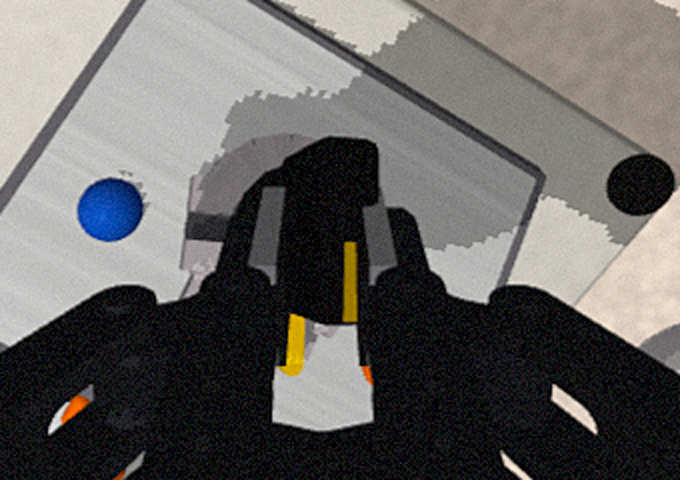

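View pics/f_sidez.png

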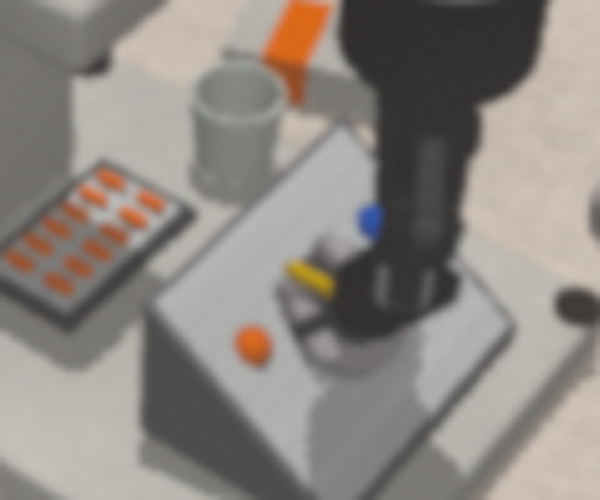

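Request:
apply_moves(motion=[[8,0,-0.02,-0.01,-0.4],[8,-0.01,-0.02,-0.02,-0.8],[8,-0.02,-0.02,-0.03,-1.2],[8,-0.03,-0.02,-0.04,-1.6],[8,-0.03,-0.02,-0.04,-1.8]])

```text
t: 5.38
tcp_pos: [0.4631, 0.017, 0.1104]
tool_rot: [0.674, 0.228, -0.227, -0.665]
force: [-2.6, -24.9, -10.5]
finger_gap: 0.164
```

```bash
python3 look.py g wrist side
```

```text
5.375 [0.4631 0.017  0.1104] f n/up/cy -10.214127298954757 -3.6427606146386067 -24.845490665784425 z -10.456324909391146 |gap 14.046766254088725 torq [-7.4142 -0.1329 -2.1193]
jaw yaw vs cy deg 50.02861247637109
wrist (9, [297.0, 319.0]) 0.006 [ 0.2164 40.2283] 40.2 1.565
wrist (9, [297.0, 319.0]) 0.0125 [ 1.5672 36.6756] 36.7 1.528
wrist (9, [297.0, 319.0]) 0.0155 [ 2.1906 35.0359] 35.1 1.508
side (36, [321.7, 228.1]) 0.006 [16.6962  9.032 ] 19.0 0.496
side (36, [321.7, 228.1]) 0.0125 [17.7713 14.1013] 22.7 0.671
side (36, [321.7, 228.1]) 0.0155 [18.2675 16.441 ] 24.6 0.733
```

View pics/g_wristz.png

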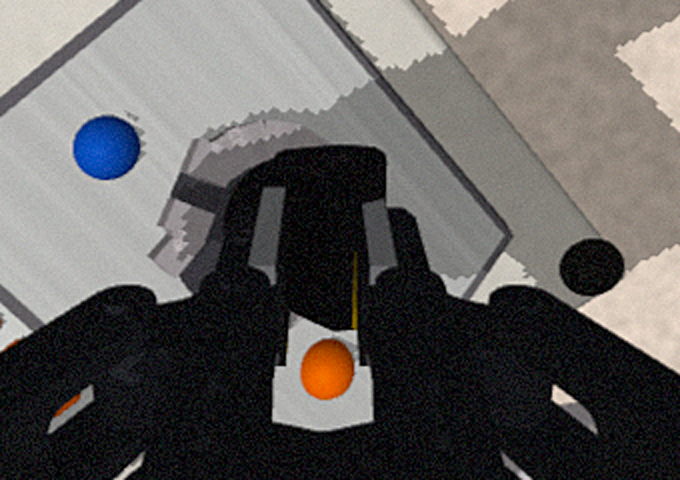

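View pics/g_sidez.png

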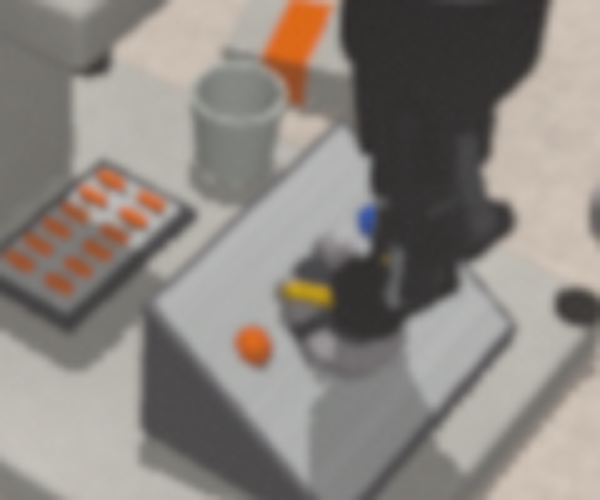

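Request:
apply_moves(motion=[[20,0,0,0,0],[32,0,0,0,0],[40,0,-0.1,0,0],[40,0,-0.6,0,0],[40,0,-1.4,0,0],[40,0,-1.8,0,0]])

```text
t: 6.22
tcp_pos: [0.4613, 0.0239, 0.1653]
tool_rot: [0.67, 0.228, -0.227, -0.669]
force: [-0.4, 0.4, -0.7]
finger_gap: 0.468
```

```bash
python3 look.py i wrist side
```

```text
6.225 [0.4613 0.0239 0.1653] f n/up/cy -0.3105470676685093 -0.7340943061142868 0.2718700987180284 z -0.6754444613752378 |gap 39.99986320239052 torq [ 0.0257  0.0192 -0.0204]
jaw yaw vs cy deg 50.08447483740622
wrist (255, [253.7, 270.0]) 0.006 [17.3448 21.0073] 27.2 0.881
wrist (255, [253.7, 270.0]) 0.0125 [18.7746 18.8531] 26.6 0.787
wrist (255, [253.7, 270.0]) 0.0155 [19.4345 17.8588] 26.4 0.743
wrist (109, [283.5, 246.1]) 0.006 [-12.0175  26.2009] 28.8 2.001
wrist (109, [283.5, 246.1]) 0.0125 [-9.7509 23.8987] 25.8 1.958
wrist (109, [283.5, 246.1]) 0.0155 [-8.7049 22.8362] 24.4 1.935
side (34, [321.0, 228.8]) 0.006 [16.7177 11.6964] 20.4 0.61
side (34, [321.0, 228.8]) 0.0125 [17.7925 16.7402] 24.4 0.755
side (34, [321.0, 228.8]) 0.0155 [18.2886 19.0681] 26.4 0.806
side (11, [339.3, 222.5]) 0.006 [ -2.5061 -38.611 ] 38.7 -1.636
side (11, [339.3, 222.5]) 0.0125 [ -1.2475 -33.0863] 33.1 -1.608
side (11, [339.3, 222.5]) 0.0155 [ -0.6666 -30.5365] 30.5 -1.593
```

View pics/i_wristz.png

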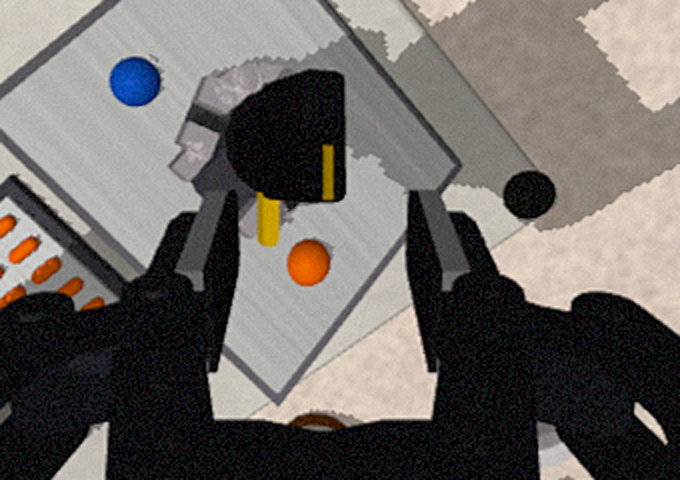

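View pics/i_sidez.png

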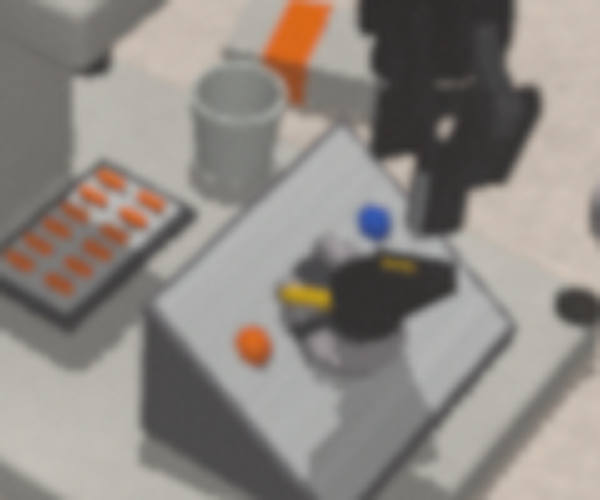

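```bash
cat > push.py <<'E'
from h import *
from station import manip
s=manip.sense();R=Ro.from_quat(s['tool_rot']).as_matrix();print(s['q'])
z=R[:,2];yaw0=np.arctan2(z@-cx,z@cy)
def tgt(th,L,clear,g=.025,h=.0605,zz=.028,cap=None):
    e=np.cos(th)*up+np.sin(th)*cy;yk=np.cos(th)*cy-np.sin(th)*up
    E=P+h*n-L*e+.0075*yk
    phi=np.arctan2(np.sin(th),.819*np.cos(th))
    if cap is not None: phi=min(phi,cap)
    zd=np.cos(phi)*cy-np.sin(phi)*cx
    T=E-(g-clear)*zd; T[2]=P[2]+zz
    return T,phi
if __name__=="__main__":
  for th,c in [(.78,.006),(.78,0),(.9,0),(1.0,0),(1.1,0),(1.2,0),(1.3,0),(1.4,0),(1.45,0)]:
    T,phi=tgt(th,.017,c,cap=1.15); print(th,c,T,R.T@(T-s['tcp_pos'])/.03,'tw',-np.degrees(phi-yaw0)/10)
E
python3 push.py
```

```text
[-0.1912  0.4167  1.9018  0.0002  0.8194 -2.4172]
0.78 0.006 [0.4509 0.0027 0.1041] [-0.7167  2.034  -0.3353] tw -0.029771516377691754
0.78 0 [ 0.4546 -0.0021  0.1041] [-0.7156  2.0346 -0.5353] tw -0.029771516377691754
0.9 0 [ 0.457  -0.0023  0.1041] [-0.6557  2.0349 -0.5919] tw -0.6898161308236832
1.0 0 [ 0.459  -0.0024  0.1041] [-0.6043  2.0351 -0.6332] tw -1.2180033123160539
1.1 0 [ 0.4606 -0.0028  0.1041] [-0.572   2.0353 -0.6755] tw -1.58088880786376
1.2 0 [ 0.4613 -0.0044  0.1041] [-0.5854  2.0354 -0.7311] tw -1.58088880786376
1.3 0 [ 0.4621 -0.0058  0.1041] [-0.5932  2.0355 -0.7866] tw -1.58088880786376
1.4 0 [ 0.463  -0.0072  0.1041] [-0.5953  2.0357 -0.8414] tw -1.58088880786376
1.45 0 [ 0.4636 -0.0078  0.1041] [-0.5941  2.0357 -0.8685] tw -1.58088880786376
```

Request:
apply_moves(motion=[[50,-0.4,0,-0.1,0],[50,-0.72,0.2,-0.2,0],[50,-0.72,1.2,-0.22,0],[50,-0.72,2.0,-0.25,0],[50,-0.72,2.03,-0.3,0],[50,-0.72,2.03,-0.36,0],[50,-0.72,2.03,-0.42,0]])

```text
t: 7.2
tcp_pos: [0.4517, 0.0001, 0.1036]
tool_rot: [0.67, 0.228, -0.227, -0.669]
force: [0.4, 0.8, -0.1]
finger_gap: 0.584
```

```bash
python3 look.py j wrist side; python3 push.py
```

```text
7.2 [0.4517 0.0001 0.1036] f n/up/cy -0.17325973481400783 0.10153657171442865 0.8827722945582269 z -0.08368708100259875 |gap 49.843652102385526 torq [-0.0174 -0.0402 -0.0181]
jaw yaw vs cy deg 50.04076711053357
wrist (306, [269.0, 361.8]) 0.006 [19.1274 23.2262] 30.1 0.882
wrist (306, [269.0, 361.8]) 0.0125 [19.4788 19.5115] 27.6 0.786
wrist (306, [269.0, 361.8]) 0.0155 [19.641 17.797] 26.5 0.736
wrist (214, [314.8, 350.6]) 0.006 [-3.8013 43.6304] 43.8 1.658
wrist (214, [314.8, 350.6]) 0.0125 [-2.6227 39.1794] 39.3 1.638
wrist (214, [314.8, 350.6]) 0.0155 [-2.0787 37.1251] 37.2 1.627
side (35, [321.2, 228.8]) 0.006 [16.4109 11.2841] 19.9 0.602
side (35, [321.2, 228.8]) 0.0125 [17.4886 16.3318] 23.9 0.751
side (35, [321.2, 228.8]) 0.0155 [17.9861 18.6616] 25.9 0.804
side (11, [339.3, 222.5]) 0.006 [ -2.5061 -38.611 ] 38.7 -1.636
side (11, [339.3, 222.5]) 0.0125 [ -1.2475 -33.0863] 33.1 -1.608
side (11, [339.3, 222.5]) 0.0155 [ -0.6666 -30.5365] 30.5 -1.593
[-0.248   0.526   1.9761 -0.      0.6375 -2.4731]
0.78 0.006 [0.4509 0.0027 0.1041] [ 0.0262 -0.0161  0.0888] tw -0.033864069487480296
0.78 0 [ 0.4546 -0.0021  0.1041] [ 0.0273 -0.0157 -0.1112] tw -0.033864069487480296
0.9 0 [ 0.457  -0.0023  0.1041] [ 0.0873 -0.0156 -0.1678] tw -0.6939086839334717
1.0 0 [ 0.459  -0.0024  0.1041] [ 0.1388 -0.0154 -0.209 ] tw -1.2220958654258425
1.1 0 [ 0.4606 -0.0028  0.1041] [ 0.1711 -0.0153 -0.2513] tw -1.5849813609735486
1.2 0 [ 0.4613 -0.0044  0.1041] [ 0.1577 -0.0153 -0.3069] tw -1.5849813609735486
1.3 0 [ 0.4621 -0.0058  0.1041] [ 0.1499 -0.0152 -0.3624] tw -1.5849813609735486
1.4 0 [ 0.463  -0.0072  0.1041] [ 0.1479 -0.0151 -0.4173] tw -1.5849813609735486
1.45 0 [ 0.4636 -0.0078  0.1041] [ 0.1491 -0.015  -0.4443] tw -1.5849813609735486
```

View pics/j_wristz.png

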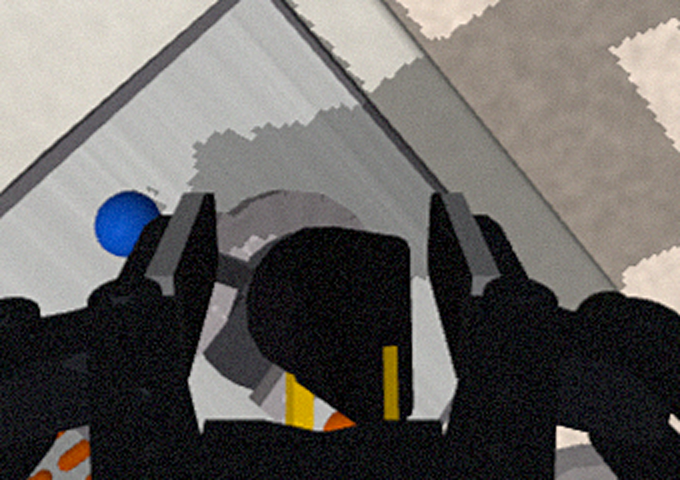

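View pics/j_sidez.png

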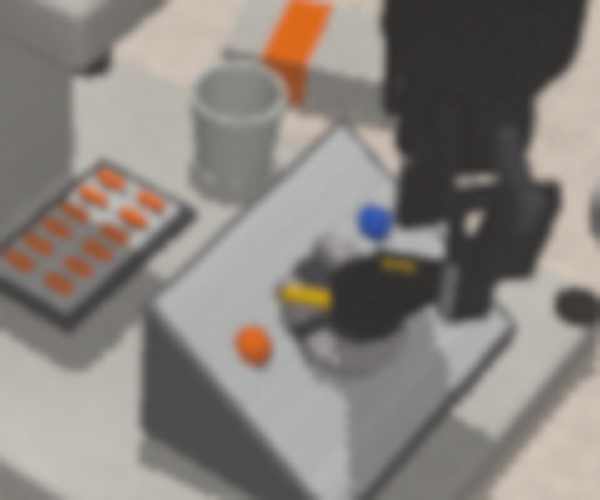

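Request:
apply_moves(motion=[[50,0.03,0,-0.06,0],[50,0.03,0,-0.12,-0.1],[50,0.05,0,-0.14,-0.4],[50,0.08,0,-0.165,-0.7],[50,0.11,0,-0.19,-1.0],[50,0.14,0,-0.21,-1.2]])

```text
t: 8.05
tcp_pos: [0.4576, -0.0014, 0.1028]
tool_rot: [-0.641, -0.296, 0.297, 0.643]
force: [-1.1, 3.4, 1.6]
finger_gap: 0.587
```

```bash
python3 look.py k side | grep -v 0.0155; python3 push.py
```

```text
8.05 [ 0.4576 -0.0014  0.1028] f n/up/cy 2.363389302319427 -0.5749957518183507 3.121556800441558 z 1.6061711642007328 |gap 50.08765532548711 torq [ 0.5866  0.0913 -0.0974]
jaw yaw vs cy deg 62.11199943756654
side (34, [321.5, 228.9]) 0.006 [15.8    10.8393] 19.2 0.601
side (34, [321.5, 228.9]) 0.0125 [16.8836 15.8913] 23.2 0.755
side (11, [339.3, 222.5]) 0.006 [ -2.5061 -38.611 ] 38.7 -1.636
side (11, [339.3, 222.5]) 0.0125 [ -1.2475 -33.0863] 33.1 -1.608
[-0.2485  0.5331  1.96    0.0012  0.6504 -2.686 ]
0.78 0.006 [0.4509 0.0027 0.1041] [-0.0423 -0.0435  0.2582] tw 1.1774520296097546
0.78 0 [ 0.4546 -0.0021  0.1041] [-0.0831 -0.0439  0.0625] tw 1.1774520296097546
0.9 0 [ 0.457  -0.0023  0.1041] [-0.0363 -0.0441 -0.0055] tw 0.5174074151637631
1.0 0 [ 0.459  -0.0024  0.1041] [ 0.0053 -0.0442 -0.0566] tw -0.010779766328607613
1.1 0 [ 0.4606 -0.0028  0.1041] [ 0.028  -0.0443 -0.1047] tw -0.37366526187631377
1.2 0 [ 0.4613 -0.0044  0.1041] [ 0.0033 -0.0444 -0.1562] tw -0.37366526187631377
1.3 0 [ 0.4621 -0.0058  0.1041] [-0.0159 -0.0445 -0.2088] tw -0.37366526187631377
1.4 0 [ 0.463  -0.0072  0.1041] [-0.0294 -0.0446 -0.2621] tw -0.37366526187631377
1.45 0 [ 0.4636 -0.0078  0.1041] [-0.0339 -0.0446 -0.2888] tw -0.37366526187631377
```

View pics/k_sidez.png

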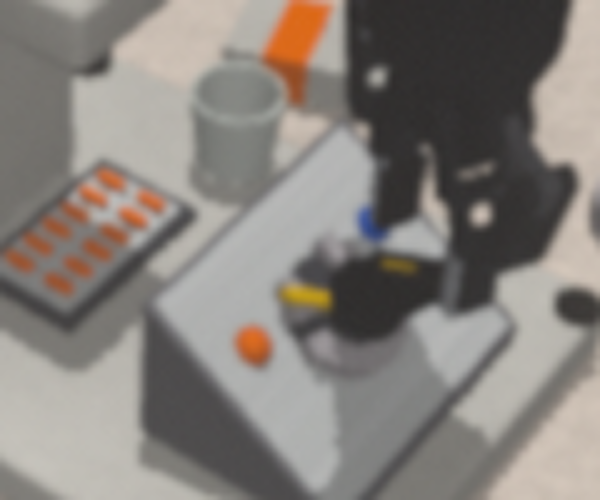

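Request:
apply_moves(motion=[[50,0.0,0,-0.04,0],[50,0.0,0,-0.08,0],[50,0.0,0,-0.12,0],[50,0.0,0,-0.16,0]])

```text
t: 8.6
tcp_pos: [0.4581, -0.003, 0.1023]
tool_rot: [-0.64, -0.293, 0.298, 0.645]
force: [-5.0, 9.2, 3.4]
finger_gap: 0.582
```

```bash
python3 look.py l side wrist| grep -v 0.0155
```

```text
8.6 [ 0.4581 -0.003   0.1023] f n/up/cy 6.703807084788731 -3.710265034619973 7.904417923231694 z 3.3633166815485014 |gap 49.721919326095126 torq [ 1.5194  0.8374 -0.1276]
jaw yaw vs cy deg 61.959123373403095
wrist (381, [260.0, 356.8]) 0.006 [17.6626 24.1054] 29.9 0.938
wrist (381, [260.0, 356.8]) 0.0125 [18.7564 19.6436] 27.2 0.808
wrist (184, [319.0, 352.0]) 0.006 [-13.8113  52.1151] 53.9 1.83
wrist (184, [319.0, 352.0]) 0.0125 [-11.4928  46.5633] 48.0 1.813
side (30, [321.0, 229.2]) 0.006 [16.1167 12.3915] 20.3 0.655
side (30, [321.0, 229.2]) 0.0125 [17.1973 17.4287] 24.5 0.792
side (10, [339.1, 222.6]) 0.006 [ -2.3367 -37.9851] 38.1 -1.632
side (10, [339.1, 222.6]) 0.0125 [ -1.0797 -32.4664] 32.5 -1.604
```

View pics/l_sidez.png

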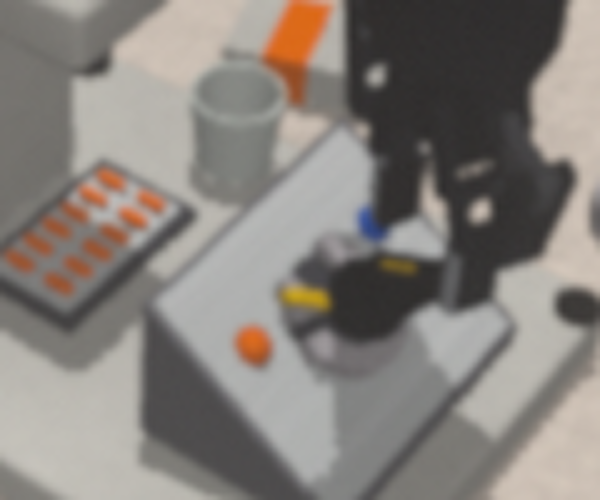

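View pics/l_wristz.png

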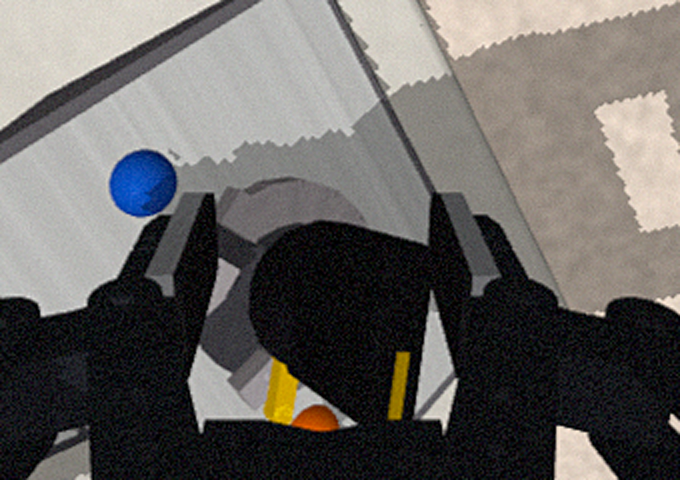

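Request:
apply_moves(motion=[[50,0.01,0,-0.05,0],[50,0.02,0,-0.1,0],[50,0.03,0,-0.15,0],[50,0.03,0,-0.2,0],[50,0.03,0,-0.2,0]])

```text
t: 9.32
tcp_pos: [0.4586, -0.005, 0.1019]
tool_rot: [-0.637, -0.291, 0.301, 0.647]
force: [-10.8, 9.0, 7.9]
finger_gap: 0.59
```

```bash
python3 look.py m side wrist| grep -v 0.0155
```

```text
9.325 [ 0.4586 -0.005   0.1019] f n/up/cy 13.66075490701769 -5.693494465774568 6.3984127801472335 z 7.924581042551039 |gap 50.3912985794267 torq [ 1.5611  1.8062 -0.0051]
jaw yaw vs cy deg 62.036516369610105
wrist (343, [267.4, 359.8]) 0.006 [15.6312 26.4714] 30.7 1.037
wrist (343, [267.4, 359.8]) 0.0125 [16.8936 21.8043] 27.6 0.912
wrist (172, [325.0, 353.4]) 0.006 [-16.2827  53.8687] 56.3 1.864
wrist (172, [325.0, 353.4]) 0.0125 [-13.7675  48.1262] 50.1 1.849
side (32, [321.5, 230.6]) 0.006 [13.2498 13.7926] 19.1 0.805
side (32, [321.5, 230.6]) 0.0125 [14.3578 18.8163] 23.7 0.919
side (11, [339.3, 223.5]) 0.006 [ -4.0358 -36.7578] 37.0 -1.68
side (11, [339.3, 223.5]) 0.0125 [ -2.7626 -31.2508] 31.4 -1.659
```

View pics/m_wristz.png

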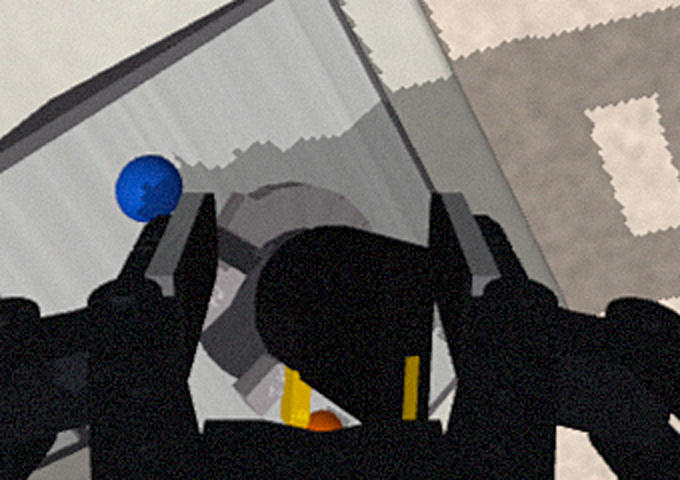

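Request:
apply_moves(motion=[[50,0.01,-0.04,-0.05,0],[50,0.02,-0.08,-0.1,0],[50,0.03,-0.1,-0.15,0],[50,0.03,-0.12,-0.2,0],[50,0.03,-0.12,-0.2,0]])

```text
t: 10.05
tcp_pos: [0.4598, -0.0071, 0.1039]
tool_rot: [-0.635, -0.289, 0.304, 0.649]
force: [-13.7, 9.3, -1.0]
finger_gap: 0.588
```

```bash
python3 look.py o side wrist| grep -v 0.0155
```

```text
10.05 [ 0.4598 -0.0071  0.1039] f n/up/cy 8.02326183330006 -13.170417614624407 6.141494360137401 z -0.9819698680377235 |gap 50.21529897235963 torq [1.5115 2.1849 0.1241]
jaw yaw vs cy deg 62.08007905297808
wrist (305, [278.5, 358.8]) 0.006 [12.1188 30.0109] 32.4 1.187
wrist (305, [278.5, 358.8]) 0.0125 [13.6652 25.1338] 28.6 1.073
wrist (172, [333.0, 352.3]) 0.006 [-19.5839  57.0011] 60.3 1.902
wrist (172, [333.0, 352.3]) 0.0125 [-16.7936  51.0649] 53.8 1.889
side (31, [321.8, 232.2]) 0.006 [10.3972 15.9473] 19.0 0.993
side (31, [321.8, 232.2]) 0.0125 [11.5324 20.9505] 23.9 1.068
side (13, [339.5, 224.1]) 0.006 [ -5.2747 -36.0869] 36.5 -1.716
side (13, [339.5, 224.1]) 0.0125 [ -3.9897 -30.5864] 30.8 -1.701
```

View pics/o_wristz.png

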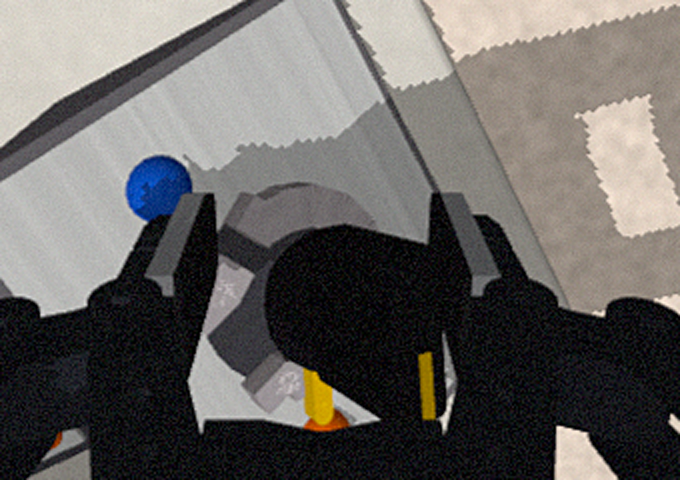

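Request:
apply_moves(motion=[[50,0,-0.01,-0.03,0],[50,0.01,-0.02,-0.06,0],[50,0.01,-0.03,-0.09,0],[50,0.01,-0.04,-0.12,0],[50,0.01,-0.05,-0.15,0]])

```text
t: 10.78
tcp_pos: [0.4609, -0.0089, 0.1045]
tool_rot: [-0.634, -0.288, 0.305, 0.65]
force: [-15.5, 12.1, -5.8]
finger_gap: 0.583
```

```bash
python3 look.py p side wrist| grep -v 0.0155
```

```text
10.775 [ 0.4609 -0.0089  0.1045] f n/up/cy 5.470513480168707 -17.882501509553094 8.403121193814597 z -5.775799188300982 |gap 49.75209131530349 torq [1.6915 2.4314 0.1079]
jaw yaw vs cy deg 62.10929654515517
wrist (256, [287.4, 357.9]) 0.006 [ 8.9069 32.3382] 33.5 1.302
wrist (256, [287.4, 357.9]) 0.0125 [10.6783 27.2856] 29.3 1.198
wrist (182, [339.3, 352.8]) 0.006 [-21.8155  59.5337] 63.4 1.922
wrist (182, [339.3, 352.8]) 0.0125 [-18.8333  53.4092] 56.6 1.91
side (29, [322.0, 233.6]) 0.006 [ 8.0038 17.9557] 19.7 1.151
side (29, [322.0, 233.6]) 0.0125 [ 9.1619 22.9396] 24.7 1.191
side (11, [339.5, 224.8]) 0.006 [ -6.342  -34.7933] 35.4 -1.751
side (11, [339.5, 224.8]) 0.0125 [ -5.0467 -29.3052] 29.7 -1.741
```

View pics/p_wristz.png

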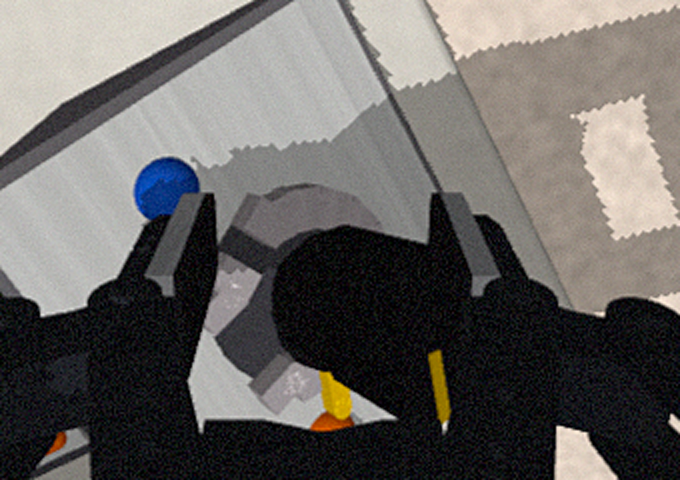

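View pics/p_sidez.png

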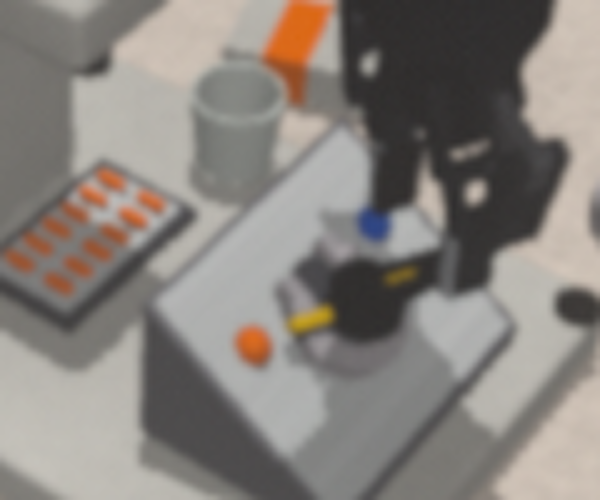

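Request:
apply_moves(motion=[[50,0,0,-0.02,0],[50,0,0,-0.04,0],[50,0,0,-0.06,0]])

```text
t: 11.25
tcp_pos: [0.4611, -0.0093, 0.1043]
tool_rot: [-0.633, -0.287, 0.306, 0.651]
force: [-17.0, 14.1, -4.7]
finger_gap: 0.585
```

```bash
python3 look.py r side wrist| grep -v 0.0155
```

```text
11.25 [ 0.4611 -0.0093  0.1043] f n/up/cy 7.4149899380469995 -18.782907543565106 10.115193547720564 z -4.6994290070157465 |gap 49.95338063198934 torq [1.9517 2.6302 0.1991]
jaw yaw vs cy deg 62.08870109602276
wrist (247, [288.0, 358.4]) 0.006 [ 8.8858 32.2483] 33.5 1.302
wrist (247, [288.0, 358.4]) 0.0125 [10.6798 27.164 ] 29.2 1.196
wrist (180, [340.1, 352.9]) 0.006 [-22.1243  59.5104] 63.5 1.927
wrist (180, [340.1, 352.9]) 0.0125 [-19.1042  53.3482] 56.7 1.915
side (30, [322.1, 233.5]) 0.006 [ 7.9985 17.5787] 19.3 1.144
side (30, [322.1, 233.5]) 0.0125 [ 9.1567 22.5663] 24.4 1.185
side (12, [339.2, 224.9]) 0.006 [ -6.0101 -33.9515] 34.5 -1.746
side (12, [339.2, 224.9]) 0.0125 [ -4.718  -28.4714] 28.9 -1.735
```

View pics/r_sidez.png

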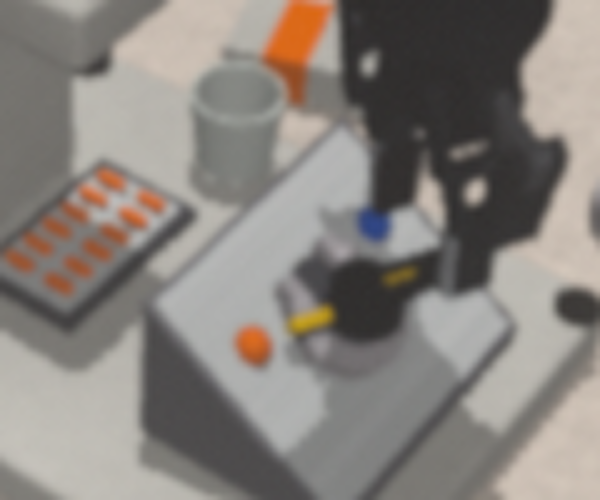

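Request:
apply_moves(motion=[[50,0,0,0.06,0],[50,0,0,0.12,0],[50,0,0,0.18,0],[50,0,0,0.24,0]])

```text
t: 11.85
tcp_pos: [0.4605, -0.0075, 0.105]
tool_rot: [-0.636, -0.29, 0.304, 0.647]
force: [-11.6, 4.8, -7.0]
finger_gap: 0.586
```

```bash
python3 look.py s side wrist| grep -v 0.0155
```

```text
11.85 [ 0.4605 -0.0075  0.105 ] f n/up/cy 1.358661434318302 -14.154402854489687 2.1630247017736703 z -7.005681656536817 |gap 50.06759579073849 torq [0.5853 1.7219 0.1916]
jaw yaw vs cy deg 62.17271672127963
wrist (257, [285.3, 356.2]) 0.006 [ 9.1591 32.2983] 33.6 1.294
wrist (257, [285.3, 356.2]) 0.0125 [10.8589 27.3499] 29.4 1.193
wrist (189, [336.7, 351.3]) 0.006 [-21.0907  58.7536] 62.4 1.915
wrist (189, [336.7, 351.3]) 0.0125 [-18.2091  52.7717] 55.8 1.903
side (30, [322.2, 233.3]) 0.006 [ 8.1421 17.0289] 18.9 1.125
side (30, [322.2, 233.3]) 0.0125 [ 9.2989 22.0217] 23.9 1.171
side (9, [339.8, 224.7]) 0.006 [ -6.6743 -35.6361] 36.3 -1.756
side (9, [339.8, 224.7]) 0.0125 [ -5.3758 -30.1399] 30.6 -1.747
```

View pics/s_sidez.png

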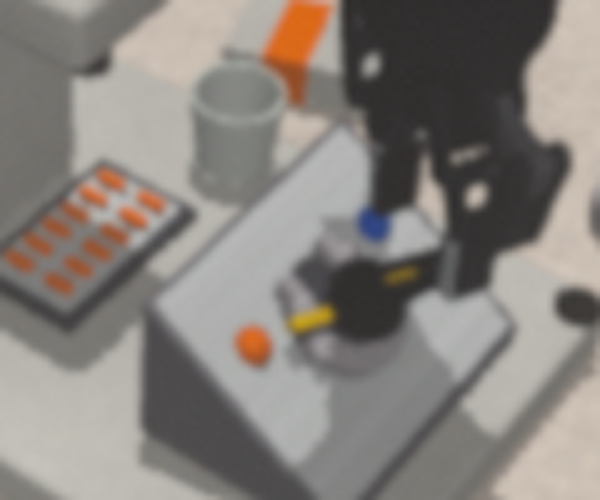

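View pics/s_wristz.png

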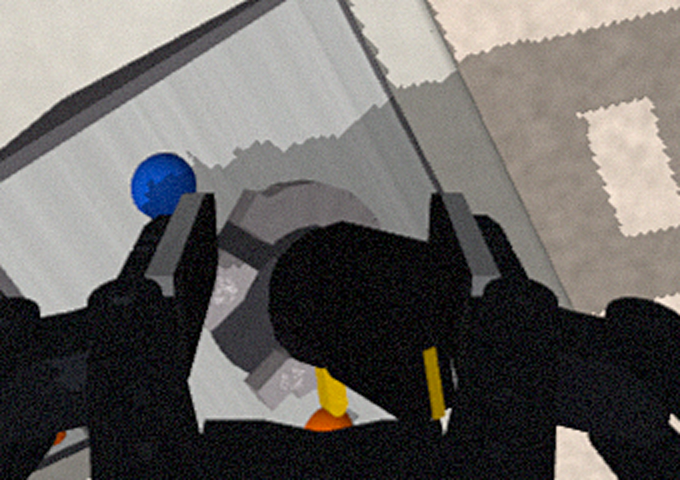

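Request:
apply_moves(motion=[[50,0,0,0.1,0],[50,0,0,0.2,0],[50,0,0,0.3,0],[50,0,0,0.3,0]])

```text
t: 12.45
tcp_pos: [0.4611, -0.0044, 0.1071]
tool_rot: [-0.64, -0.294, 0.299, 0.643]
force: [-6.3, 0.4, -3.0]
finger_gap: 0.587
```

```bash
python3 look.py t side wrist| grep -v 0.0155
```

```text
12.45 [ 0.4611 -0.0044  0.1071] f n/up/cy 1.1045805754207296 -6.838882159719624 -1.0244171161379096 z -3.0178022213589255 |gap 50.09302667952831 torq [0.09   0.9912 0.1123]
jaw yaw vs cy deg 62.136655380461306
wrist (258, [281.9, 349.3]) 0.006 [ 9.6592 31.7504] 33.2 1.275
wrist (258, [281.9, 349.3]) 0.0125 [11.2635 27.034 ] 29.3 1.176
wrist (198, [331.7, 344.3]) 0.006 [-19.6095  56.3136] 59.6 1.906
wrist (198, [331.7, 344.3]) 0.0125 [-16.8802  50.6531] 53.4 1.892
side (30, [322.2, 233.2]) 0.006 [ 8.291  16.8562] 18.8 1.114
side (30, [322.2, 233.2]) 0.0125 [ 9.4464 21.8507] 23.8 1.163
side (10, [339.5, 224.5]) 0.006 [ -5.8848 -35.3475] 35.8 -1.736
side (10, [339.5, 224.5]) 0.0125 [ -4.5939 -29.854 ] 30.2 -1.723
```

View pics/t_sidez.png

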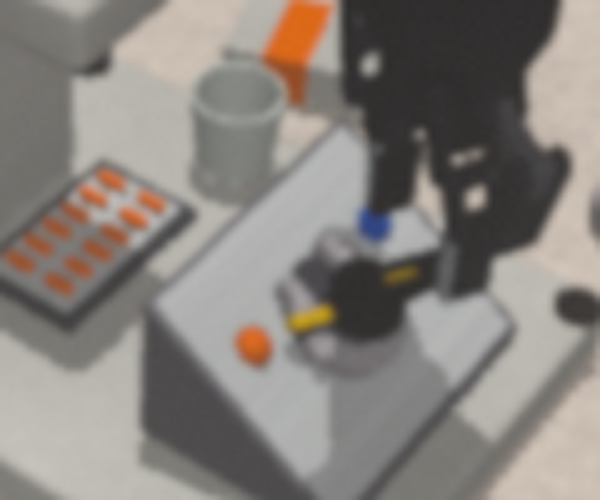

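View pics/t_wristz.png

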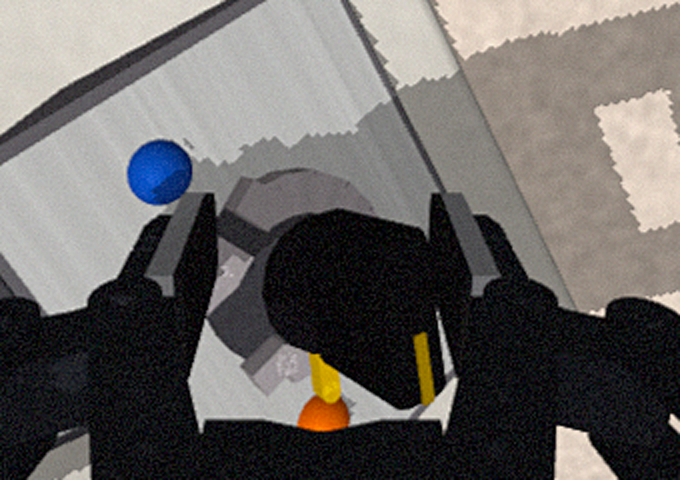

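Request:
apply_moves(motion=[[50,0,0,0.12,0],[50,-0.05,0,0.25,0],[50,-0.05,0,0.35,0],[50,-0.05,0,0.35,0]])

```text
t: 13.05
tcp_pos: [0.4567, 0.0006, 0.1084]
tool_rot: [0.643, 0.297, -0.295, -0.642]
force: [-0.2, -0.7, -0.3]
finger_gap: 0.587
```

```bash
python3 look.py u side wrist| grep -v 0.0155
```

```text
13.05 [0.4567 0.0006 0.1084] f n/up/cy -0.2219621100398283 -0.21907952073963807 -0.6786532499555664 z -0.30747956697716017 |gap 50.14267414165239 torq [-0.0017  0.0321  0.012 ]
jaw yaw vs cy deg 62.0493765790705
wrist (243, [270.9, 346.2]) 0.006 [ 9.94   31.6335] 33.2 1.266
wrist (243, [270.9, 346.2]) 0.0125 [11.2967 27.1905] 29.4 1.177
wrist (196, [316.4, 340.4]) 0.006 [-16.565   52.5016] 55.1 1.876
wrist (196, [316.4, 340.4]) 0.0125 [-14.2166  47.2778] 49.4 1.863
side (29, [322.1, 233.2]) 0.006 [ 8.445  17.0608] 19.0 1.111
side (29, [322.1, 233.2]) 0.0125 [ 9.5989 22.0534] 24.1 1.16
side (10, [339.5, 224.5]) 0.006 [ -5.8848 -35.3475] 35.8 -1.736
side (10, [339.5, 224.5]) 0.0125 [ -4.5939 -29.854 ] 30.2 -1.723
```

View pics/u_sidez.png

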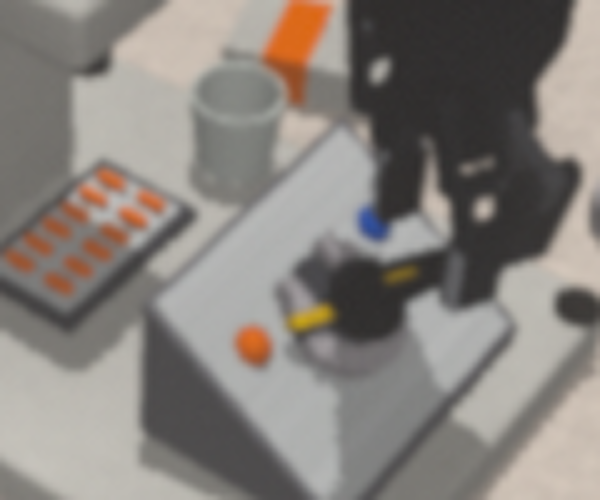

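View pics/u_wristz.png

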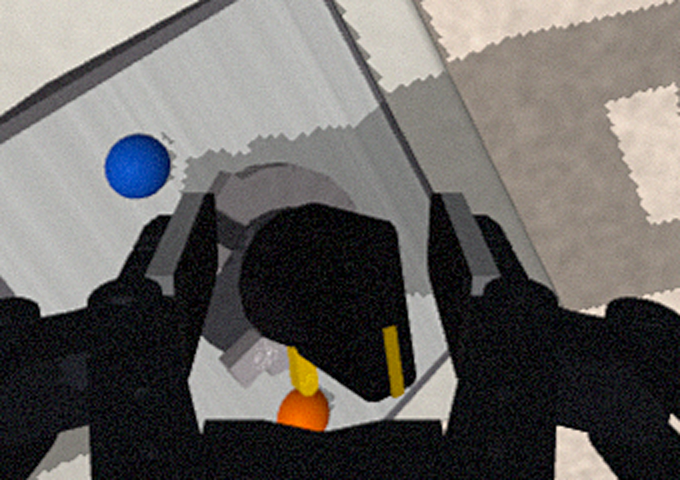

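```bash
python3 - <<'E'
from h import *
from station import manip
Cw=manip.get_calibration('wrist');Cs=manip.get_calibration('side')
for a,b in [((270.9,346.2),(322.1,233.2)),((316.4,340.4),(339.5,224.5))]:
    p,e=tri([ray(Cw,*a),ray(Cs,*b)]);w=p-P;print(w@n,w@up,w@cy,np.arctan2(w@cy,w@up),e)
# ring notch left (opposite) from wrist picture u
im=cv2.imread('pics/u_wrist.png')[220:400,200:360];cv2.imwrite('pics/u_z.png',cv2.convertScaleAbs(cv2.resize(im,None,fx=4.5,fy=3.3*1,interpolation=2)[:594],alpha=1.8))
im=cv2.imread('pics/u_side.png')[205:255,300:350];cv2.imwrite('pics/u_s.png',cv2.convertScaleAbs(cv2.resize(im,None,fx=11,fy=11,interpolation=2),alpha=1.3))
E
```

```text
0.016003237978745685 0.011121733999960332 0.024892679334781738 1.1506172603637217 [np.float64(0.887342476522248), np.float64(0.8873424765222138)]
0.05939725588459685 0.0037447541062498764 0.009469954721492587 1.1942312447799188 [np.float64(0.9635645412809127), np.float64(0.963564541280885)]
```

View pics/u_s.png

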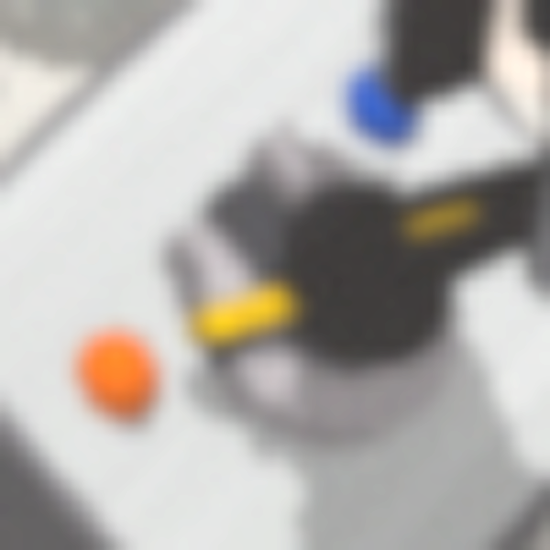

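View pics/u_z.png

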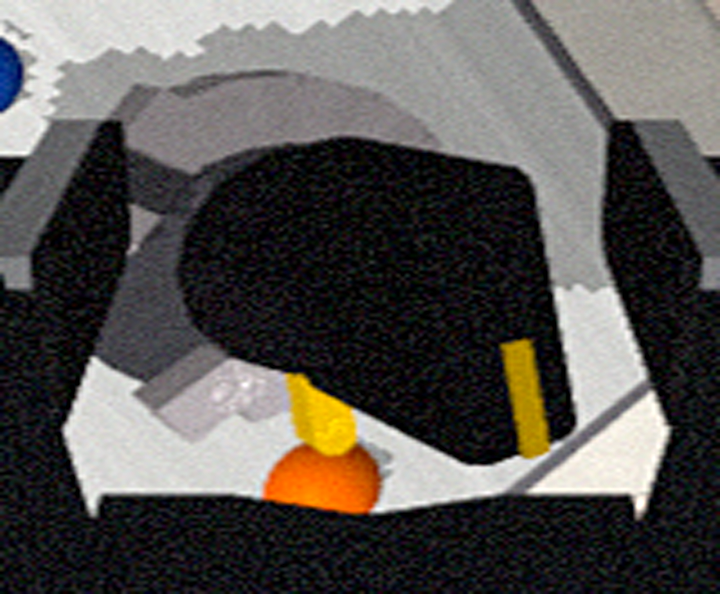

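Request:
apply_moves(motion=[[50,0.03,0,-0.2,0],[50,0.05,0,-0.35,0],[50,0.05,0,-0.42,0],[50,0.05,0,-0.48,0],[50,0.05,0,-0.53,0],[50,0.05,0,-0.58,0]])

```text
t: 13.9
tcp_pos: [0.4622, -0.0052, 0.1068]
tool_rot: [-0.637, -0.291, 0.3, 0.648]
force: [-10.4, 12.2, 6.0]
finger_gap: 0.585
```

```bash
python3 look.py v side wrist| grep -v 0.0155; cat > th.py <<'E'
import sys
from h import *
from station import manip
k=sys.argv[1]
Cw=manip.get_calibration('wrist');Cs=manip.get_calibration('side')
W=blob(cv2.imread(f'pics/{k}_wrist.png'),'yellow',(200,200,400,400));S=blob(cv2.imread(f'pics/{k}_side.png'),'yellow',(260,170,380,270))
W=sorted(W[:2],key=lambda b:b[1][0]);S=sorted(S[:2],key=lambda b:b[1][0])
for a,b,nm in zip(W,S,('pin','stripe')):
    p,e=tri([ray(Cw,*a[1]),ray(Cs,*b[1])]);w=p-P;print(nm,'h %.1f up %.1f cy %.1f th %.3f'%(1e3*(w@n),1e3*(w@up),1e3*(w@cy),np.arctan2(w@cy,w@up)),e[0])
E
python3 th.py v
```

```text
13.9 [ 0.4622 -0.0052  0.1068] f n/up/cy 12.25587154971751 -7.016354395692753 9.685798425888812 z 6.015006684036948 |gap 49.91768501991357 torq [2.1567 1.5763 0.0322]
jaw yaw vs cy deg 61.94215885529412
wrist (249, [284.0, 349.0]) 0.006 [ 9.5643 31.4913] 32.9 1.276
wrist (249, [284.0, 349.0]) 0.0125 [11.2608 26.695 ] 29.0 1.172
wrist (189, [334.1, 342.8]) 0.006 [-20.4048  56.1277] 59.7 1.919
wrist (189, [334.1, 342.8]) 0.0125 [-17.5447  50.3749] 53.3 1.906
side (28, [322.2, 233.3]) 0.006 [ 8.1421 17.0289] 18.9 1.125
side (28, [322.2, 233.3]) 0.0125 [ 9.2989 22.0217] 23.9 1.171
side (11, [339.3, 224.8]) 0.006 [ -6.0191 -34.355 ] 34.9 -1.744
side (11, [339.3, 224.8]) 0.0125 [ -4.727 -28.871] 29.3 -1.733
pin h 15.5 up 10.9 cy 24.6 th 1.152 1.0822237732228634
stripe h 58.5 up 3.6 cy 9.6 th 1.214 0.8317950796254456
```

View pics/v_sidez.png

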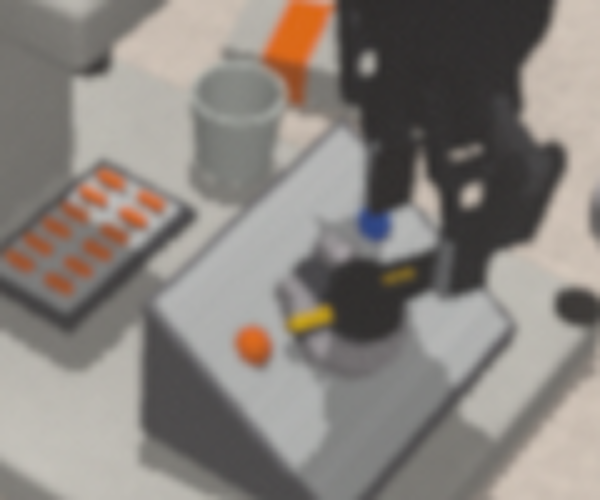

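Contact again (about 17 N), knob not yet moving. I'll keep pushing with a slight lift, as worked earlier.

Request:
apply_moves(motion=[[50,0.01,-0.04,-0.05,0],[50,0.02,-0.08,-0.1,0],[50,0.03,-0.1,-0.14,0],[50,0.03,-0.12,-0.18,0],[50,0.03,-0.14,-0.2,0]])

```text
t: 14.62
tcp_pos: [0.4659, -0.0082, 0.1096]
tool_rot: [-0.637, -0.291, 0.302, 0.648]
force: [-11.3, 7.9, 1.5]
finger_gap: 0.581
```

```bash
python3 look.py w side wrist| grep -v 0.0155;python3 th.py w
```

```text
14.625 [ 0.4659 -0.0082  0.1096] f n/up/cy 8.524617190181973 -9.575388668643216 5.281527073338121 z 1.4907402888820815 |gap 49.63672782126881 torq [1.3872 2.1619 0.1774]
jaw yaw vs cy deg 62.06672289887112
wrist (173, [294.1, 340.6]) 0.006 [ 6.6348 30.0729] 30.8 1.354
wrist (173, [294.1, 340.6]) 0.0125 [ 8.6773 25.2362] 26.7 1.24
wrist (170, [338.2, 333.1]) 0.006 [-21.5675  50.9695] 55.3 1.971
wrist (170, [338.2, 333.1]) 0.0125 [-18.4296  45.3211] 48.9 1.957
side (21, [321.0, 235.5]) 0.006 [ 6.7219 23.2581] 24.2 1.289
side (21, [321.0, 235.5]) 0.0125 [ 7.8923 28.1914] 29.3 1.298
side (11, [338.5, 226.1]) 0.006 [ -6.7066 -30.2141] 30.9 -1.789
side (11, [338.5, 226.1]) 0.0125 [ -5.4078 -24.7697] 25.4 -1.786
pin h 10.5 up 7.8 cy 26.7 th 1.287 0.25202677574363147
stripe h 53.7 up 2.2 cy 9.5 th 1.345 0.65537081687568
```

View pics/w_wristz.png

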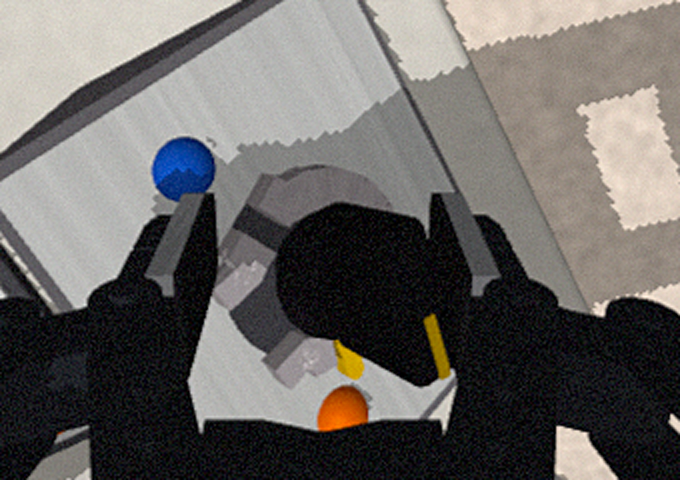

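The pin height fell by about 5 mm (stripe now at 53.7 mm; 53.3 when parked), so it snapped in. I'll back off and check it unloaded.

Request:
apply_moves(motion=[[50,0,0,0.2,0],[50,-0.1,0,0.4,0],[50,-0.2,0,0.5,0],[60,-0.2,-0.6,0.5,0],[60,-0.2,-1.6,0.5,0.5],[60,-0.2,-1.8,0.5,1],[60,-0.2,-1.8,0.5,1.5]])

```text
t: 15.6
tcp_pos: [0.4618, -0.0082, 0.1675]
tool_rot: [0.677, 0.21, -0.207, -0.675]
force: [-0.6, 0.6, 0.4]
finger_gap: 0.703
```

```bash
python3 look.py x side wrist| grep -v 0.0155;python3 th.py x; python3 - <<'E'
import cv2
im=cv2.imread('pics/x_side.png')[205:255,300:350];cv2.imwrite('pics/x_s.png',cv2.convertScaleAbs(cv2.resize(im,None,fx=11,fy=11,interpolation=2),alpha=1.3))
E
```

```text
15.6 [ 0.4618 -0.0082  0.1675] f n/up/cy 0.7182102546262372 -0.3623822633702398 0.4476615490850004 z 0.3804694710856712 |gap 60.02726319295163 torq [ 0.0509 -0.0301  0.0278]
jaw yaw vs cy deg 46.84978190476795
wrist (124, [307.5, 287.6]) 0.006 [ 6.3491 29.2745] 30.0 1.357
wrist (124, [307.5, 287.6]) 0.0125 [ 8.2069 26.0675] 27.3 1.266
wrist (92, [328.8, 267.9]) 0.006 [-17.5995  34.3805] 38.6 2.044
wrist (92, [328.8, 267.9]) 0.0125 [-15.0574  31.0276] 34.5 2.023
side (22, [321.1, 235.2]) 0.006 [ 7.0126 22.5409] 23.6 1.269
side (22, [321.1, 235.2]) 0.0125 [ 8.1802 27.4811] 28.7 1.281
side (10, [338.2, 226.0]) 0.006 [ -6.0717 -29.7441] 30.4 -1.772
side (10, [338.2, 226.0]) 0.0125 [ -4.7791 -24.3042] 24.8 -1.765
pin h 11.4 up 7.9 cy 26.6 th 1.281 0.04506043744306928
stripe h 53.7 up 2.3 cy 9.7 th 1.342 1.1406607827865014
```

View pics/x_wristz.png

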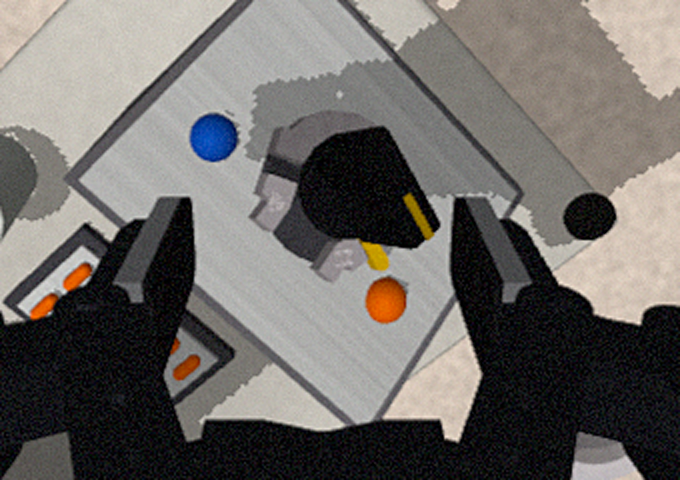

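View pics/x_s.png

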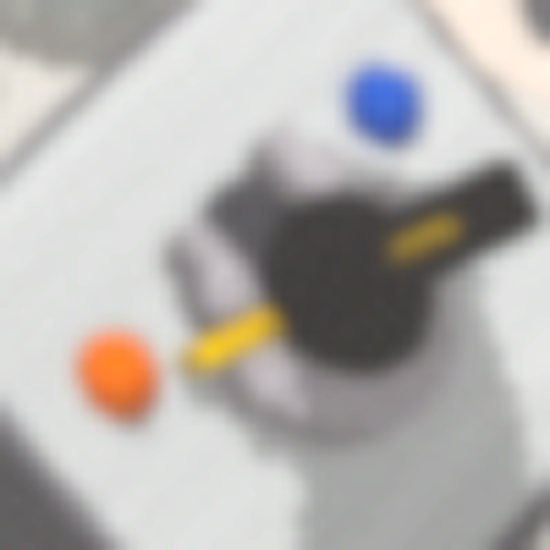

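```bash
python3 - <<'E'
from h import *
from station import manip
s=manip.sense();print(s['q'])
T=P-.027*cx;T[2]=P[2]+.0483+.010;print(P,T,plan(s,T))
S=P+.14*cx+[0,0,.175];print(S,plan(s,S))
E
```

```text
[-0.2605  0.4128  1.9022  0.0001  0.8235 -2.4329]
[0.4884 0.0135 0.0761] [0.4621 0.0194 0.1344] [array([0.5399, 1.0798, 0.7382])]
[ 0.6251 -0.0169  0.2511] [array([ 4.3432, -2.793 , -3.343 ])]
```

Request:
apply_moves(motion=[[30,0.2,0,0.3,0],[0,0.54,0,0.74,0],[0,0.54,0,0.74,0],[0,0.54,0,0.74,0],[0,0.54,0.6,0.74,0],[0,0.54,1.0,0.74,0],[0,0.54,1.1,0.74,0],[0,0.54,1.2,0.74,0]])

```text
t: 16.7
tcp_pos: [0.461, 0.0199, 0.1301]
tool_rot: [0.675, 0.21, -0.21, -0.675]
force: [0.2, -0.2, -0.6]
finger_gap: -0.002
```

```bash
python3 look.py y side| grep -v 0.0155
```

```text
16.7 [0.461  0.0199 0.1301] f n/up/cy -0.6549406333914264 -0.11554362216370952 -0.12658965547590584 z -0.6027690577742664 |gap -0.1439546833488039 torq [-0.0068  0.0026 -0.0115]
jaw yaw vs cy deg 47.04024773837552
side (22, [321.1, 235.2]) 0.006 [ 7.0126 22.5409] 23.6 1.269
side (22, [321.1, 235.2]) 0.0125 [ 8.1802 27.4811] 28.7 1.281
side (11, [338.0, 226.0]) 0.006 [ -5.75   -29.3086] 29.9 -1.765
side (11, [338.0, 226.0]) 0.0125 [ -4.4604 -23.8729] 24.3 -1.756
```

View pics/y_sidez.png

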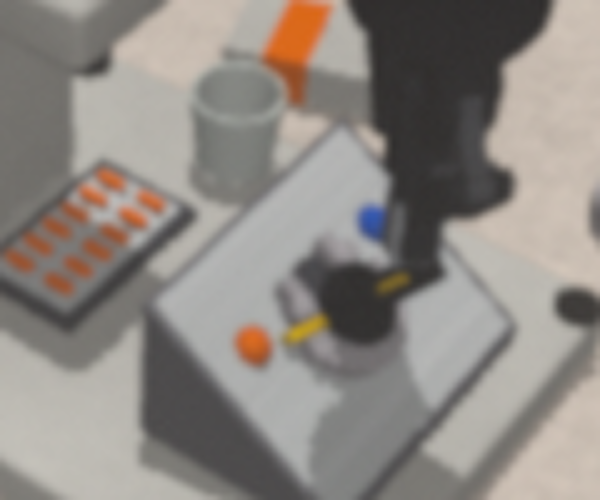

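Request:
apply_moves(motion=[[0,0,0.06,0,0],[0,0,0.12,0,0],[0,0,0.18,0,0],[0,0,0.24,0,0]])

```text
t: 17.25
tcp_pos: [0.4609, 0.0201, 0.1233]
tool_rot: [0.675, 0.21, -0.21, -0.675]
force: [-2.5, 1.5, 11.7]
finger_gap: 0.003
```

Request:
apply_moves(motion=[[0,0,-1.0,0,0],[0,0,-3.0,0,0],[0,0,-5.0,0,0.4],[0,0,-5.3,0,0.8]])

```text
t: 17.75
tcp_pos: [0.4633, 0.0197, 0.2864]
tool_rot: [0.69, 0.165, -0.158, -0.687]
force: [-0.6, -0.3, -0.8]
finger_gap: -0.004
```

```bash
python3 look.py z side wrist| grep -v 0.0155;python3 th.py z; python3 - <<'E'
from h import *
from station import manip
s=manip.sense();C=manip.get_calibration('wrist')
b=blob(cv2.imread('pics/z_wrist.png'),'red');c=blob(cv2.imread('pics/z_side.png'),'red',(200,100,400,290));print(b,c)
S=np.array([.625,-.0165,.2510]);print(plan(s,S),s['q'])
E
```

```text
17.75 [0.4633 0.0197 0.2864] f n/up/cy -0.2957763969745577 -0.9057977335685685 -0.4120292570792335 z -0.7618300763092551 |gap -0.35082304261767194 torq [-0.0297 -0.0112 -0.0538]
jaw yaw vs cy deg 38.930109935313496
wrist (87, [284.0, 214.2]) 0.006 [ 3.7358 26.9158] 27.2 1.433
wrist (87, [284.0, 214.2]) 0.0125 [ 6.1721 25.446 ] 26.2 1.333
side (22, [321.1, 235.2]) 0.006 [ 7.0126 22.5409] 23.6 1.269
side (22, [321.1, 235.2]) 0.0125 [ 8.1802 27.4811] 28.7 1.281
side (10, [338.2, 226.0]) 0.006 [ -6.0717 -29.7441] 30.4 -1.772
side (10, [338.2, 226.0]) 0.0125 [ -4.7791 -24.3042] 24.8 -1.765
pin h 11.0 up 6.8 cy 25.9 th 1.314 1.1250495935161045
[] [(343, [302.1, 104.3], [282, 100, 40, 13]), (150, [276.4, 144.6], [269, 140, 16, 11])]
[array([ 4.3275,  1.1169, -3.5142])] [-0.1995  0.2358  1.76    0.      1.1413 -2.233 ]
```

View pics/z_wrist.png

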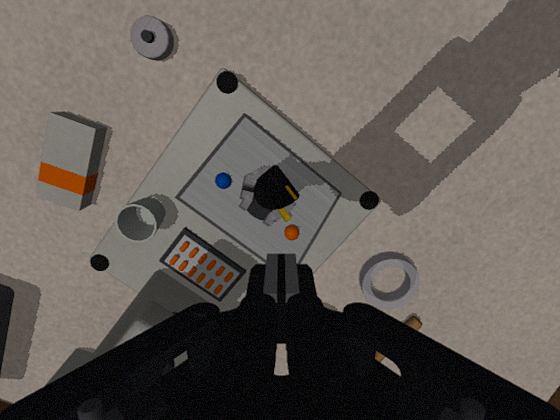

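View pics/z_side.png

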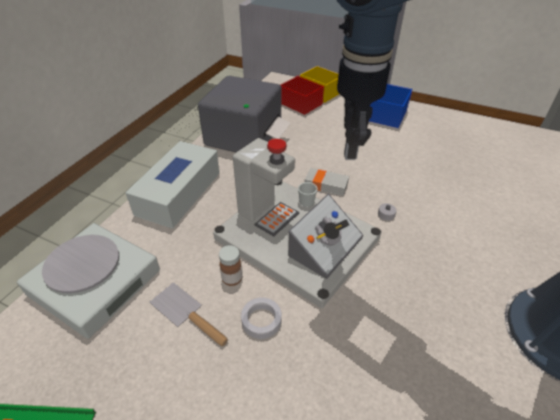

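Request:
apply_moves(motion=[[0,1.5,0,-1.2,0],[0,3.0,0,-2.4,0],[0,4.33,0,-3.51,0],[0,4.33,0.2,-3.51,0],[0,4.33,0.6,-3.51,0],[0,4.33,0.8,-3.51,0],[0,4.33,0.8,-3.51,0]])

```text
t: 18.73
tcp_pos: [0.6225, -0.0157, 0.2572]
tool_rot: [-0.688, -0.161, 0.163, 0.689]
force: [-0.2, -0.2, 1.2]
finger_gap: 0.001
```

```bash
python3 look.py A side; python3 - <<'E'
from h import *
from station import manip
cv2.imwrite('pics/A_scene.png',cv2.cvtColor(manip.snapshot('scene'),cv2.COLOR_RGB2BGR)[130:270,200:360].repeat(4,0).repeat(4,1))
im=cv2.imread('pics/A_side.png');cv2.imwrite('pics/A_s2.png',im[80:220,190:350].repeat(4,0).repeat(4,1))
E
```

```text
18.725 [ 0.6225 -0.0157  0.2572] f n/up/cy 1.053125197442488 0.6165351437831026 -0.2637383622179468 z 1.216299689033554 |gap 0.11865379834228089 torq [0.0328 0.0178 0.0511]
jaw yaw vs cy deg 39.073576159004126
side (21, [321.3, 235.1]) 0.006 [ 6.8535 21.963 ] 23.0 1.268
side (21, [321.3, 235.1]) 0.0125 [ 8.0226 26.9086] 28.1 1.281
side (21, [321.3, 235.1]) 0.0155 [ 8.5622 29.1913] 30.4 1.285
side (18, [338.0, 226.2]) 0.006 [ -6.0537 -28.942 ] 29.6 -1.777
side (18, [338.0, 226.2]) 0.0125 [ -4.7612 -23.5097] 24.0 -1.771
side (18, [338.0, 226.2]) 0.0155 [ -4.1647 -21.0025] 21.4 -1.767
```

View pics/A_scene.png

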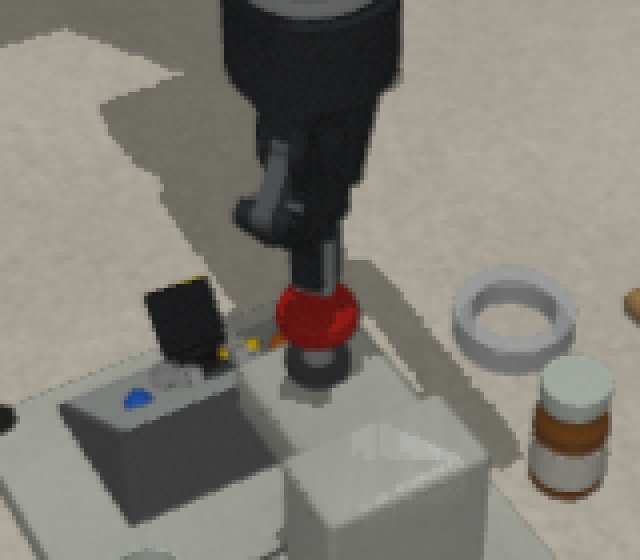

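View pics/A_s2.png

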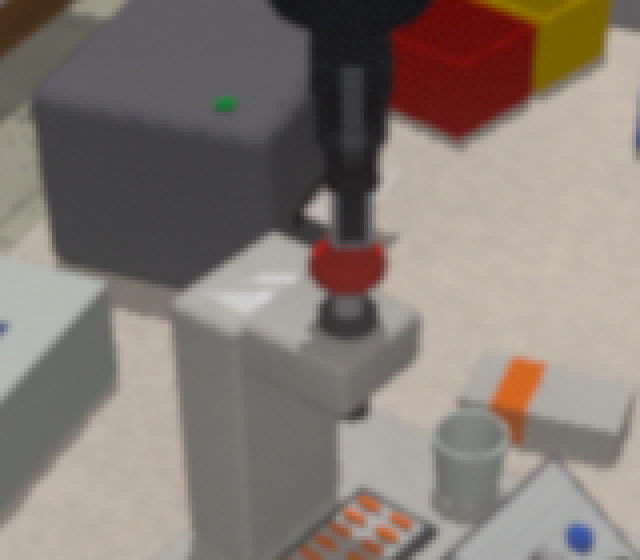

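Request:
apply_moves(motion=[[0,0.05,0.1,-0.05,0],[0,0.05,0.2,-0.05,0],[0,0.05,0.3,-0.05,0],[0,0.05,0.4,-0.05,0],[0,0.05,0.5,-0.05,0],[0,0.05,0.56,-0.05,0],[0,0.05,0.56,-0.05,0]])

```text
t: 19.7
tcp_pos: [0.6262, -0.0169, 0.2419]
tool_rot: [0.688, 0.162, -0.162, -0.688]
force: [-0.8, 0.1, 5.9]
finger_gap: -0.002
```

Request:
apply_moves(motion=[[0,0,0.06,0,0],[0,0,0.12,0,0],[0,0,0.17,0,0],[0,0,0.2,0,0],[0,0,0.2,0,0]])

```text
t: 20.32
tcp_pos: [0.6262, -0.017, 0.2376]
tool_rot: [0.689, 0.163, -0.162, -0.688]
force: [-4.0, -0.1, 12.9]
finger_gap: -0.004
```

Request:
apply_moves(motion=[[0,0,0.04,0,0],[0,0,0.08,0,0],[0,0,0.1,0,0],[0,0,0.1,0,0]])

```text
t: 20.82
tcp_pos: [0.6264, -0.017, 0.2374]
tool_rot: [0.689, 0.163, -0.161, -0.688]
force: [-8.0, 0.7, 23.5]
finger_gap: -0.0
```

```bash
python3 look.py B side|head -1; python3 - <<'E'
from h import *
im=cv2.imread('pics/B_side.png');cv2.imwrite('pics/B_s2.png',im[80:220,190:350].repeat(4,0).repeat(4,1))
E
```

```text
20.825 [ 0.6264 -0.017   0.2374] f n/up/cy 23.862936597510497 6.960964983473456 -1.098133325240083 z 23.540018785374446 |gap -0.03650587649071055 torq [ 0.0885  1.3715 -0.0312]
```

View pics/B_s2.png

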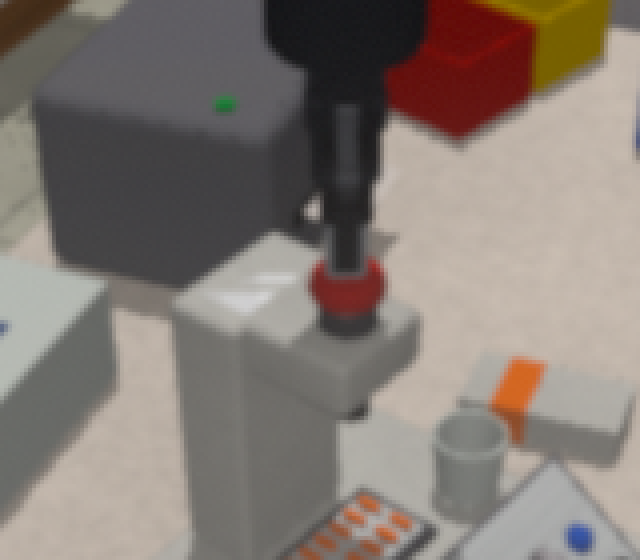

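Rigid at the stop: force rose from 13 to 23.5 N for 0.2 mm. I'll release and rise clear.

Request:
apply_moves(motion=[[0,0,-0.1,0,0],[0,0,-0.3,0,0],[0,0,-0.6,0,0],[0,0,-1.2,0,0],[0,0,-2.5,0,0],[0,-1.0,-3.5,0,0],[0,-1.0,-3.5,0,0]])

```text
t: 21.75
tcp_pos: [0.5994, -0.0309, 0.3395]
tool_rot: [0.689, 0.163, -0.16, -0.688]
force: [0.2, 0.5, -0.3]
finger_gap: -0.005
```

```bash
python3 look.py D side wrist scene| grep -v 0.0155; python3 - <<'E'
from h import *
print(blob(cv2.imread('pics/D_side.png'),'red',(200,110,400,290)))
im=cv2.imread('pics/D_side.png');cv2.imwrite('pics/D_s2.png',cv2.resize(im[110:290,200:400],None,fx=3.3,fy=3.3))
E
```

```text
21.75 [ 0.5994 -0.0309  0.3395] f n/up/cy -0.31452605817568613 -0.10694343062017707 0.5640715781970144 z -0.3189848953630482 |gap -0.388831010343932 torq [-0.0426 -0.0035 -0.0415]
jaw yaw vs cy deg 38.988113675249075
side (22, [321.1, 235.2]) 0.006 [ 7.0126 22.5409] 23.6 1.269
side (22, [321.1, 235.2]) 0.0125 [ 8.1802 27.4811] 28.7 1.281
side (18, [338.3, 226.1]) 0.006 [ -6.3846 -29.7784] 30.5 -1.782
side (18, [338.3, 226.1]) 0.0125 [ -5.0889 -24.3381] 24.9 -1.777
[(149, [276.3, 144.6], [269, 140, 16, 11]), (25, [303.6, 110.7], [298, 110, 12, 3])]
```

View pics/D_s2.png

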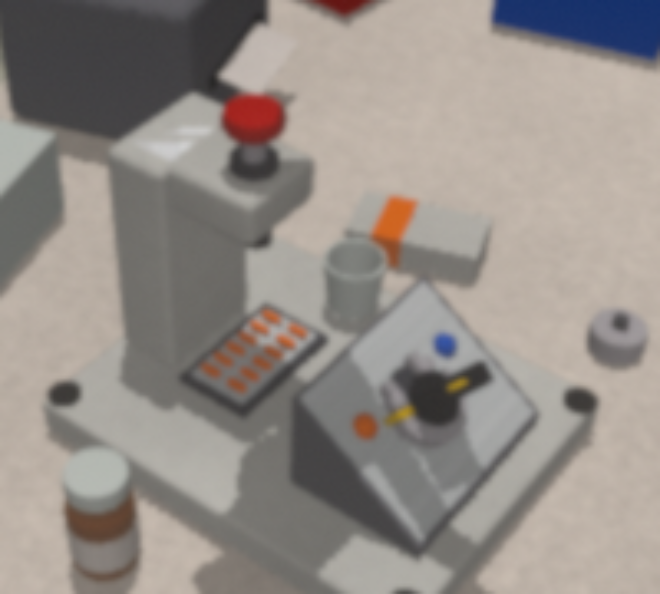

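View pics/D_scene.png

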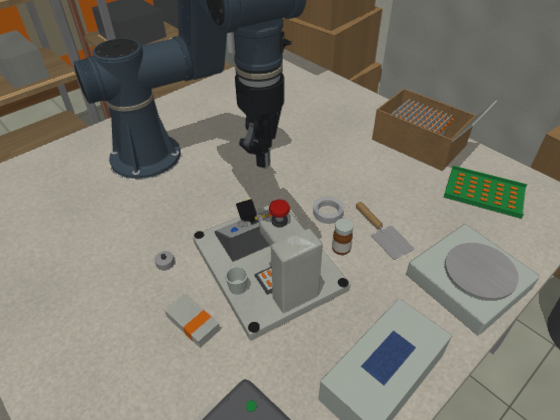

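The plunger is back up (red blob at (276,145), the same as at the start), the knob is home at the orange mark, the bystanders haven't moved, and the arm is clear.

```bash
python3 -c "
from station import manip
print(manip.sign_off())"
```

```text
the job is handed in; nothing more can be done
None
```

The job is handed in at about 22 s. The knob is home in the notch at the orange mark, on the coder's left. After that the stamp was pressed once to its stop and rose again.

**What I did:** I gripped the knob, pulled it about 9 mm and turned it to about 0.75 rad. I let the pin rest on the ring and pushed the bar round with one finger. It stuck once near 1.17 rad; I backed off and pushed again, and it then snapped in at about 1.28 rad.

**Last checks**
- **Knob:**
  - The stripe on the bar measured 53.7 mm off the panel, against 53.3 mm when parked and 58.5–59.4 mm on the ring.
  - A 12 N press from above met the knob at the height expected when home and did not move it.
  - The yellow pin itself measured 10.5–11.4 mm off the panel instead of 6 mm. I put this down to the ring hiding part of it.
- **Stamp:** At the bottom the force rose from 13 to 23.5 N over 0.2 mm, so it was at its stop. Afterwards the red head sat at the same pixels as at the start.
- **Bench:** The loose items in the final scene and side pictures stand where they began. The arm was clear, with no force on the tool.

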